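# Unload the panel press form, lean the panels to air, lay up the next one

### The arm

A 7-joint arm with a two-finger parallel gripper is mounted at the origin on the work surface. World frame = base frame: x ahead of the robot, y to its left, z up, the work surface at z = 0. Lengths are in m, angles in degrees, forces in N, time in s.
With the tool pointing down it reaches from about 0.35 to 0.9 m from the base axis. Payload 7.2 kg.
Tool frame: the origin (TCP) lies at the very end of the fingers, on their centre line; the grasp point (between the pads) lies 19 mm behind it (ctrl.pinch_z is the distance from the TCP to the grasp point, in m); z points along the fingers, y is the line along which they close (so a half turn about z gives the same grasp; the last joint's range is limited). The gripper opens to 88 mm and grips with 3 to 60 N. Pads are 20 mm wide; open, the fingers measure 115 mm over their backs; the gripper's body (75 mm by 178 mm) begins 61 mm behind the grasp point.
Start: joints at [-75.413, 23.554, -0.728, 91.456, 0.321, 64.991, -4.71], TCP at [0.198, 0.593, 0.223] pointing down, gripper open.
Joint ranges: [-169.25, 169.25], [-16.82, 113.86], [-84.01, 82.57], [7.8, 145.47], [-59.2, 239.2], [7.22, 106.19], [-163.78, 163.78]. Speed limits (degrees/s): [136.94, 136.94, 172.46, 172.46, 180, 180, 180].

### API

Orientations are given as [roll, pitch, yaw] about the fixed x, y, z axes, in that order (R = Rz(yaw) Ry(pitch) Rx(roll)).
In Python, from plant import ctrl gives the robot as it stands.
- The arm moves only by the tool apply_moves, never from a script. Its arguments are lists of equal length, an entry for each row: "travel": the shift along the tool's x, y, z in mm, a list of three; "turn": the turn, a rotation vector about the tool's x, y, z in degrees, a list of three; "fingers": the finger opening in mm, from 0 to 87.8. A call has 1 to 8 rows; each row is the pose to reach, as a shift and turn from the pose commanded when the call began, along the tool's axes at that moment; what a row does not reach only later rows make up. A row lasts 1/10 s, in which the tool goes at most 50 mm and 8.59 degrees, less where a joint would pass 70% of its speed; a pose out of reach is approached as far as the arm can. A call with a gripper value outside its range is refused whole. The fingers move at their own pace and stop on an object; "grip_force" is the grip in N (left out, the last holds). Time passes only in rows, so rows that repeat a pose let the fingers close. It gives the time, the measured TCP pose, the force, the opening and the grip force at its end, in the units of the state.
- ctrl.get_obs(): the state, without advancing time (a new reading comes with each control period).
- ctrl.grab_frame(name): name is "scene" or "top"; returns (picture, depth): 480x640x3 uint8, red, green, blue; 480x640 float32, m along the optical axis (not along the pixel's ray), 0 where there is no reading.
- ctrl.camera_model(name): a dict with "K" (3x3 intrinsics, pixels), "R" (3x3) and "t" (3): a world point X has camera coordinates R X + t. Camera axes: x right, y down, z forward; pixel columns grow to the right and rows downward; lengths in m; the calibration is good to about 2 mm. A picture is of the moment at which its call begins. camera_model takes no time and is no camera call.
- ctrl.sign_off(): hands the job in; it is judged then, once.
The state is a dict: "clock": time; "q": joint angles; "dq": joint speeds; "effort": joint torques, N m; "eef_pos": TCP position; "eef_rot": TCP orientation; "contact_force": force on the tool from outside, world axes, zero at the start; "moment": the same for the moment, N m; "grip_width": finger opening in m; "grasp_force": force on a finger pad.
Only numpy, scipy, OpenCV 4.12 (cv2) and the standard library are available. Lean on these libraries where they do the work, as an engineer would, in place of code of your own. Each camera call takes 0.05 s, during which the arm holds its last target. There are 200 camera calls.

### The job

First lift every pressed panel out of the form and lean it on the airing rack: lower end on the rack's base behind the front lip, back face against the rail, sloping, square to the rail, side by side without overlapping. When all of them are leaning there, lay up the next panel in the middle pocket of the form: the thin backing plate flat on the pocket floor, then the core board, then the ribbed caul on top with its rib up, each square and fully down inside the pocket. Leave the other things on the bench where they are.

Things in the scene. Friction and masses are not known exactly. Their poses are not given: they have to be found in the camera images.
- form: fixed white press form, 146 (x) x 270 (y) x 36 (z) mm, with three open pockets side by side along y, 92 mm apart, floor at z = 10 mm, rim at 36 mm. Origin: centre of its underside; x along the pockets' length (within 0.12 rad of world +y), z up. It stands on one side of the rack, left or right.
- pocket0 (a point): centre of the floor of the form's pocket at its -y end (axes as the form's)
- pocket1 (a point): centre of the floor of the form's middle pocket (axes as the form's). Each pocket is 116 (x) x 56 (y) mm and 26 mm deep; in the middle of each long wall a 50 mm wide notch (x = -25 to 25), open down to the floor level and right through the wall, gives the fingers room
- pocket2 (a point): centre of the floor of the form's pocket at its +y end (axes as the form's)
- rack: fixed brown wooden airing rack, 120 (x) x 250 (y) mm: base board 10 mm thick; lip along its front (-x) edge, inner face at x = -50, top at z = 28 mm; round aluminium rail along y, diameter 16, axis at x = 34.1, z = 60.4 mm, 260 mm long, on two posts at y = +-110 mm. Origin: centre of its underside; x away from the robot (within 0.12 rad of world x), z up.
- rack_rest (a point): where the centre of a panel lies that leans in the middle of the rack (x = -2.1, y = 0, z = 52.2 mm from the rack's origin, axes as the rack's): lower end on the base against the lip, back face on the rail, sloping at 40 degrees to the table, top end towards +x, face towards the robot and up. Three panels fit side by side, centres at y = -80, 0 and 80 mm.
- panel0: pressed panel: flat slab 110 (x) x 50 (y) x 18 (z) mm, pale core with dark veneer on both faces, about 0.08 kg; origin at its centre, x along its length, z through its thickness. Faces alike. Starts lying flat in the pocket at the -y end of the form; one of the three may be absent (None).
- panel1: pressed panel: flat slab 110 (x) x 50 (y) x 18 (z) mm, pale core with dark veneer on both faces, about 0.08 kg; origin at its centre, x along its length, z through its thickness. Faces alike. Starts lying flat in the middle pocket of the form; one of the three may be absent (None).
- panel2: pressed panel: flat slab 110 (x) x 50 (y) x 18 (z) mm, pale core with dark veneer on both faces, about 0.08 kg; origin at its centre, x along its length, z through its thickness. Faces alike. Starts lying flat in the pocket at the +y end of the form; one of the three may be absent (None).
- backing: backing plate: plain thin grey plate 110 (x) x 50 (y) x 8 (z) mm, about 0.06 kg; origin at its centre, x along its length, z through its thickness. Starts flat on a thin dark mat on the table, across the rack from the form, the three lay-up parts in any order, its length within 0.3 rad of world x.
- core: core board: plain brown wooden board 110 (x) x 50 (y) x 14 (z) mm, about 0.06 kg; origin at its centre, x along its length, z through its thickness. Starts flat on a thin dark mat on the table, across the rack from the form, the three lay-up parts in any order, its length within 0.3 rad of world x.
- caul: top caul: wooden plate 110 (x) x 50 (y) x 10 (z) mm with a grip rib on top, 70 (x) x 24 (y) mm and 26 mm high, about 0.11 kg; origin at the centre of the plate (so the rib spans z = 5 to 31 mm), x along its length, z up through the rib. Starts flat on a thin dark mat on the table, across the rack from the form, the three lay-up parts in any order, its length within 0.3 rad of world x.
- glue: bystander: white glue bottle, 56 mm in diameter, 160 mm high; origin at its underside, as with all the bystanders
- tin: bystander: steel tin, 80 mm in diameter, 75 mm high
- sanding_block: bystander: cork sanding block 100 x 60 x 30 mm
- tape: bystander: black tape measure 70 x 65 x 35 mm
- offcut: bystander: wood offcut 75 x 22 x 22 mm
- brush: bystander: brush, 200 mm long, lying
Things that resemble listed ones, but are neither listed nor needed, are in the scene too. Leave any purple or red look-alike of the panel0 alone.

How it is judged (in metres and radians):
On the way, in this order (a step that is already met when the one before it is completed fails the run):
1. every panel there is leans on the airing rack, released (angle between the x axis of panel0 and the z axis of rack, either way round between 0.74 and 1 rad and angle between the y axis of each of panel0, panel1, panel2 and the y axis of rack, either way round below 0.15 rad and x of panel0 in the frame of rack between -0.01 and 0.006 m and z of panel0 in the frame of rack between 0.0442 and 0.0602 m and y of panel0 in the frame of rack between -0.108 and 0.108 m and linear speed of each of panel0, panel1, panel2 below 0.03 m/s and contact force between each of panel0, panel1, panel2 and the fingers below 0.05 N and angle between the x axis of panel1 and the z axis of rack, either way round between 0.74 and 1 rad and x of panel1 in the frame of rack between -0.01 and 0.006 m and z of panel1 in the frame of rack between 0.0442 and 0.0602 m and y of panel1 in the frame of rack between -0.108 and 0.108 m and angle between the x axis of panel2 and the z axis of rack, either way round between 0.74 and 1 rad and x of panel2 in the frame of rack between -0.01 and 0.006 m and z of panel2 in the frame of rack between 0.0442 and 0.0602 m and y of panel2 in the frame of rack between -0.108 and 0.108 m), for 0.3 s.
2. the backing plate lies flat on the floor of the middle pocket (horizontal distance between backing and pocket1 below 0.007 m and z of backing in the frame of pocket1 between 0.001 and 0.0065 m and angle between the x axis of backing and the x axis of form, either way round below 0.09 rad and angle between the z axis of backing and the z axis of form, either way round below 0.06 rad and linear speed of backing below 0.03 m/s and contact force between backing and the fingers below 0.05 N), for 0.2 s.
3. the core board lies flat on the backing plate in the middle pocket (all of step 2 and horizontal distance between core and pocket1 below 0.007 m and z of core in the frame of pocket1 between 0.012 and 0.0175 m and angle between the x axis of core and the x axis of form, either way round below 0.09 rad and angle between the z axis of core and the z axis of form, either way round below 0.06 rad and linear speed of core below 0.03 m/s and contact force between core and the fingers below 0.05 N), for 0.2 s.
4. the caul lies rib up on the core board in the middle pocket (all of step 3 and horizontal distance between caul and pocket1 below 0.007 m and z of caul in the frame of pocket1 between 0.024 and 0.0295 m and angle between the x axis of caul and the x axis of form, either way round below 0.09 rad and angle between the z axis of caul and the z axis of form, either way round below 0.06 rad and linear speed of caul below 0.03 m/s and contact force between caul and the fingers below 0.05 N and angle between caul's own z axis and vertical below 0.1 rad), for 0.2 s.
At the end, for the whole second after the job is handed in: Panels lean on the rack: 40 +-7 deg, square to the rail within 0.15 rad, centre within 8 mm of x -2, z 52 mm and 108 mm of mid-rail. Backing, core, caul (rib up) lie in order in the middle pocket: fully down within 2.5 mm, centred within 7 mm, square within 0.09 rad. Released, at rest (all of step 1 and all of step 4); the robot touches nothing.
It fails at once if a bystander on the bench is shifted by more than 40 mm (distance of any of glue, tin, sanding_block, tape, offcut, brush from where it was at the start of the episode above 0.04 m).
Of panel0, panel1, panel2 only 2 to 3 are there at a start; the rules pass over those that are not, and their reading is None.
At some moment in a run one of backing, core, caul may be knocked a few centimetres aside while the robot is not near it.
Once in a run the grip may slacken for a moment while it holds something.
It also fails if it takes over 192 s, if anything falls off the work surface, if the arm or the gripper's body presses on something with over 40 N, if the wrist force passes 120 N, or if a joint passes its speed limit or range.

## Working session

There is one attempt and no reset: what is moved stays moved. The work goes in short steps, Python scripts to look and compute and a tool call to move; the robot and the scene stay as the last step left them, time stands still between calls to the robot, and variables do not carry over. Pictures are saved under pics/ and viewed, at most 14 in all, crops included, and the job is handed in when it is done.

Besides the shell and the picture viewer there is one more tool, called after "Call:" as name(argument=value, ...) on one line, values as JSON. apply_moves: Moves the arm, as the interface text tells. Its arguments: {"type":"object","properties":{"travel":{"type":"array"},"turn":{"type":"array"},"fingers":{"type":"array"},"grip_force":{"type":"number"}},"required":["travel","turn","fingers"]}

```bash
mkdir -p pics; ls
cat > h.py <<'E'
import numpy as np, cv2
from plant import ctrl
def shot(n,f=None):
    p,d=ctrl.grab_frame(n)
    if f: cv2.imwrite('pics/'+f,p[:,:,::-1])
    return p,d
def pts(n,d):
    m=ctrl.camera_model(n);K,R,t=map(np.array,(m['K'],m['R'],m['t']))
    v,u=np.mgrid[:480,:640]
    c=np.stack([(u-K[0,2])/K[0,0]*d,(v-K[1,2])/K[1,1]*d,d],-1)
    return (c-t.ravel())@R
E
python3 - <<'E'
from h import *
for n in('top','scene'):
    p,d=shot(n,n+'0.png'); np.savez(n+'0.npz',p=p,d=d); m=ctrl.camera_model(n); print(n,m)
o=ctrl.get_obs();print(o)
E
```

```text
pics
top {'K': array([[484.08753609,   0.        , 325.22622504],
       [  0.        , 484.08753609, 229.20082728],
       [  0.        ,   0.        ,   1.        ]]), 'R': array([[ 0.01760086, -0.99975851, -0.01315786],
       [-0.98372366, -0.0149619 , -0.17906397],
       [ 0.17882387,  0.01609538, -0.98374944]]), 't': array([0.05676242, 0.54021027, 1.13563395])}
scene {'K': array([[471.27117621,   0.        , 321.13111769],
       [  0.        , 471.27117621, 245.38362877],
       [  0.        ,   0.        ,   1.        ]]), 'R': array([[ 0.80086303,  0.59868814,  0.01381737],
       [ 0.50005037, -0.65586419, -0.56550136],
       [-0.32949664,  0.45979851, -0.82463161]]), 't': array([-0.45833746, -0.1952976 ,  1.15149825])}
{'clock': 0.1, 'q': array([-75.41348614,  23.59415412,  -0.7279729 ,  91.4986427 ,
         0.32125538,  64.99125713,  -4.70995074]), 'dq': array([-0.11643887, -0.1043526 , -0.02552903, -0.22685993, -0.00123832,
        0.1366733 , -0.00710689]), 'effort': array([ 3.78416822e-03, -5.89099038e+01,  6.44242242e-01, -2.91714817e+01,
       -5.38077950e-02,  1.44883231e-02,  8.80625748e-05]), 'eef_pos': array([0.19815187, 0.59227515, 0.2219115 ]), 'eef_rot': array([-1.79918231e+02,  6.30743724e-03,  1.61506893e+02]), 'contact_force': array([-0.55052449, -1.10398624, -0.60609364]), 'moment': array([ 0.03143211, -0.0331871 , -0.02574164]), 'grasp_force': 0.0, 'grip_width': 0.08793078983406907}
```

View pics/top0.png

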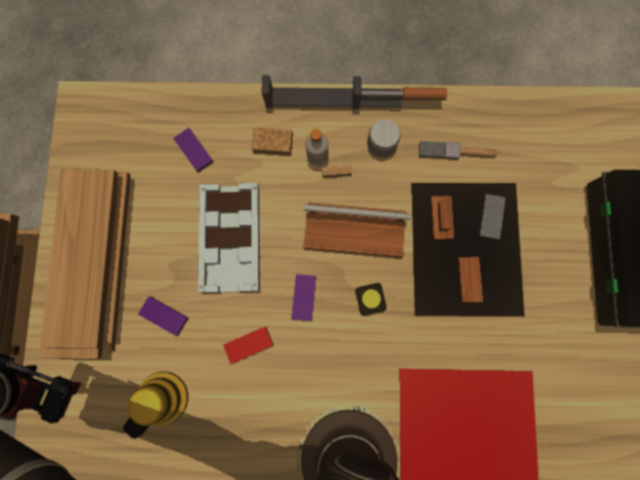

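View pics/scene0.png

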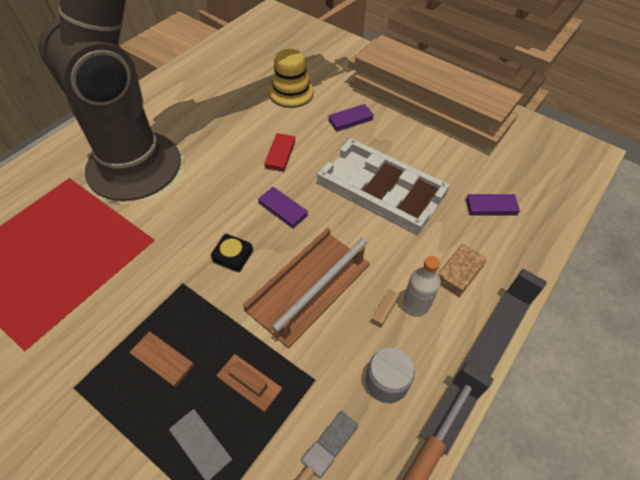

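The top view shows the form at about (229,238), with panels in its far pocket (228,203) and middle pocket (228,238) and the near pocket empty. The rack is at (355,232). On the mat are the caul (443,217), backing plate (492,216) and core (471,280).

```bash
cat >> h.py <<'E'
def rect(P,m):
    # min-area rect of world xy points under mask (largest blob)
    n,l,s,_=cv2.connectedComponentsWithStats(m.astype(np.uint8)); k=1+np.argmax(s[1:,4]); q=P[l==k]
    r=cv2.minAreaRect((q[:,:2]*1000).astype(np.float32)); b=cv2.boxPoints(r)
    e=[b[1]-b[0],b[2]-b[1]]; L=max(e,key=np.linalg.norm)
    a=np.degrees(np.arctan2(L[1],L[0])); a=(a+90)%180-90
    return np.round(r[0],1),np.round(sorted(np.linalg.norm(x) for x in e),1),round(float(a),2),round(float(np.median(q[:,2])*1000),1),len(q)
def box(P,x0,x1,y0,y1): return (P[...,0]>x0)&(P[...,0]<x1)&(P[...,1]>y0)&(P[...,1]<y1)
E
cat > meas.py <<'E'
from h import *
import sys
def meas(n,p,d):
    P=pts(n,d);z=P[...,2];v=(d>0); hsv=cv2.cvtColor(p,cv2.COLOR_RGB2HSV);H,S,V=[hsv[...,i].astype(int) for i in range(3)]
    F=box(P,.36,.72,.14,.42)&v
    print(n,'form',rect(P,F&(z>.029)&(z<.045)&(S<70)))
    print('panels',rect(P,F&(z>.02)&(z<.034)&(S>90)&(V<110)&(P[...,0]>.585)),rect(P,F&(z>.02)&(z<.034)&(S>90)&(V<110)&(P[...,0]<.58)))
    Rk=box(P,.44,.66,-.13,.16)&v
    print('rail',rect(P,Rk&(z>.055)&(z<.08)),'lip',rect(P,Rk&(z>.021)&(z<.036)&(P[...,0]<.54)),'rack',rect(P,Rk&(z>.005)&(z<.036)))
    M=box(P,.33,.72,-.46,-.14)&v&(z<.08)
    g=M&(V>70)&(z>.004)
    n_,l,s,c=cv2.connectedComponentsWithStats(g.astype(np.uint8))
    for k in range(1,n_):
        if s[k,4]>150:
            w=l==k; print('part',rect(P,w),'S',int(np.median(S[w])),'zmax',round(float(z[w].max())*1000,1)); 
            if z[w].max()>.025: print('  rib',rect(P,w&(z>z[w].max()-.008)))
if __name__=='__main__':
    for n in('top','scene'):
        f=np.load(n+'0.npz'); meas(n,f['p'],f['d'])
        P=pts(n,f['d']); print({k:np.round(P[r,c]*1000) for k,(r,c) in ({'mat':(195,420),'tab':(330,300),'glue':(148,317),'lipmid':(248,355)} if n=='top' else {}).items()})
E
python3 meas.py
```

```text
top form (array([517.9, 355. ]), array([ 49.9, 270.2], dtype=float32), 2.67, 36.3, 1269)
panels (array([611.4, 313.5]), array([ 52.1, 110.6], dtype=float32), -88.84, 28.5, 760) (array([519.1, 308.9]), array([ 50.3, 109. ], dtype=float32), -87.83, 28.7, 808)
rail (array([582.9,  -5.8]), array([ 21.7, 249.6], dtype=float32), 85.32, 66.8, 695) lip (array([491.8,  -3.5]), array([ 11. , 247.8], dtype=float32), 85.71, 27.5, 435) rack (array([534.7,  -7.2]), array([ 99.4, 249.7], dtype=float32), 85.55, 10.7, 3682)
part (array([ 587.2, -357. ]), array([ 50.4, 109.8], dtype=float32), -10.95, 7.9, 764) S 41 zmax 14.0
part (array([ 582.3, -230.2]), array([ 50.6, 110.3], dtype=float32), 2.21, 11.7, 823) S 173 zmax 42.7
  rib (array([ 582. , -229.9]), array([23.9, 66.8], dtype=float32), 3.0, 37.0, 170)
part (array([ 426.3, -294.3]), array([ 51.7, 109.3], dtype=float32), 3.42, 13.5, 933) S 175 zmax 21.2
{'mat': array([ 641., -176.,    3.]), 'tab': array([295., 124.,   1.]), 'glue': array([724.,  88., 113.]), 'lipmid': array([500.,  -9.,   9.])}
scene form (array([525.5, 254.3]), array([ 53.2, 270.
[... 158 characters left out ...]
50.8, 106.1], dtype=float32), -86.45, 29.0, 694)
rail (array([586.4,  -5.9]), array([ 21.2, 248.1], dtype=float32), 85.94, 67.9, 1027) lip (array([495. ,  -5.1]), array([ 11.7, 250.1], dtype=float32), 85.6, 28.6, 665) rack (array([516.6,  -5.8]), array([ 91.2, 249.8], dtype=float32), 88.49, 11.6, 3779)
part (array([ 424.2, -296. ]), array([ 52.1, 118.7], dtype=float32), 3.76, 15.4, 1657) S 143 zmax 20.0
part (array([ 583.3, -231.8]), array([ 52.3, 114.5], dtype=float32), 2.15, 12.6, 1744) S 143 zmax 41.1
  rib (array([ 584.9, -232.4]), array([24.5, 70.6], dtype=float32), 2.16, 37.3, 552)
part (array([ 587.7, -359.8]), array([ 50.9, 112.9], dtype=float32), -10.48, 9.6, 2119) S 24 zmax 14.2
{}
```

```bash
cat > go.py <<'E'
import sys,numpy as np
from scipy.spatial.transform import Rotation as R
from plant import ctrl
# usage: go.py x y z roll pitch yaw (mm,deg)
a=list(map(float,sys.argv[1:]))
o=ctrl.get_obs(); A=R.from_euler('xyz',o['eef_rot'],degrees=True); B=R.from_euler('xyz',a[3:6],degrees=True)
print('travel',np.round(A.inv().apply(np.array(a[:3])-np.array(o['eef_pos'])*1000),1),'turn',np.round((A.inv()*B).as_rotvec(degrees=True),1))
print(np.round(o['eef_pos']*1000,1),np.round(o['eef_rot'],1),'q',np.round(o['q'],0),'w',round(o['grip_width']*1000,1),'t',o['clock'],'F',np.round(o['contact_force'],1),'gf',o['grasp_force'])
E
python3 go.py 612 312 120 180 0 92.2
python3 - <<'E'
from h import *
for n in('top','scene'):
    f=np.load(n+'0.npz');p,d=f['p'],f['d'];P=pts(n,d);z=P[...,2];S=cv2.cvtColor(p,cv2.COLOR_RGB2HSV)[...,1]
    m=box(P,.36,.72,.2,.42)&(d>0)&(z>.03)&(z<.042)&(S<70); q=(P[m][:,:2]*1000).astype(np.float32); print(n,cv2.minAreaRect(q))
E
```

```text
travel [-481.4 -134.4  102.2] turn [-0.1  0.1 69.3]
[198.2 592.3 221.9] [-179.9    0.   161.5] q [-75.  24.  -1.  91.   0.  65.  -5.] w 87.9 t 0.1 F [-0.6 -1.1 -0.6] gf 0.0
top ((520.4143676757812, 305.86956787109375), (270.2395324707031, 147.78701782226562), 3.1083550453186035)
scene ((523.4995727539062, 303.3521423339844), (270.7138977050781, 151.42713928222656), 2.3682620525360107)
```

Call:
apply_moves(travel=[[-481,-134,60],[-481,-134,60],[-481,-134,60],[-481,-134,60],[-481,-134,60],[-481,-134,60],[-481,-134,60],[-481,-134,60]], turn=[[0,0,69.3],[0,0,69.3],[0,0,69.3],[0,0,69.3],[0,0,69.3],[0,0,69.3],[0,0,69.3],[0,0,69.3]], fingers=[66,66,66,66,66,66,66,66], grip_force=30)

```text
clock: 0.9
eef_pos: [0.5285, 0.3689, 0.1745]
eef_rot: [-180.0, 0.0, 92.4]
contact_force: [0.7, 0.4, -0.6]
grip_width: 0.0661
grasp_force: 0.0
```

```bash
python3 go.py 612.5 312 60 180 0 92.2
```

```text
travel [-60.4  81.5 114.5] turn [-0.   0.   0.2]
[528.5 368.9 174.5] [-180.     0.    92.4] q [-53.  29.  20.  93. -11.  61. -28.] w 66.1 t 0.9 F [ 0.7  0.4 -0.6] gf 0.0
```

Call:
apply_moves(travel=[[0,0,0],[0,0,0],[0,0,0]], turn=[[0,0,0],[0,0,0],[0,0,0]], fingers=[66,66,66])

```text
clock: 1.2
eef_pos: [0.526, 0.3715, 0.1745]
eef_rot: [-179.9, -0.0, 92.9]
contact_force: [0.2, 0.5, 0.0]
grip_width: 0.0663
grasp_force: 0.0
```

```bash
python3 go.py 612.5 312 60 180 0 92.2
```

```text
travel [-63.8  83.5 114.4] turn [-0.1 -0.   0.7]
[526.  371.5 174.5] [-179.9   -0.    92.9] q [-53.  28.  19.  93. -10.  61. -28.] w 66.3 t 1.2 F [0.2 0.5 0. ] gf 0.0
```

Call:
apply_moves(travel=[[-63.8,83.5,60],[-63.8,83.5,100],[-63.8,83.5,114.5],[-63.8,83.5,114.5],[-63.8,83.5,140],[-63.8,83.5,162.5],[-63.8,83.5,162.5],[-63.8,83.5,162.5]], turn=[[0,0,0.7],[0,0,0.7],[0,0,0.7],[0,0,0.7],[0,0,0.7],[0,0,0.7],[0,0,0.7],[0,0,0.7]], fingers=[66,66,66,66,66,66,66,66])

```text
clock: 2.0
eef_pos: [0.6126, 0.3132, 0.0133]
eef_rot: [-180.0, -0.1, 92.2]
contact_force: [0.3, 0.3, -0.0]
grip_width: 0.0659
grasp_force: 0.0
```

```bash
python3 go.py 612.5 312 12 180 0 92.2; python3 -c "
from h import *
p,d=shot('top');q,_=shot('scene')
cv2.imwrite('pics/a1.png',np.hstack([cv2.resize(p[160:320,180:420],None,fx=1.66,fy=1.66),cv2.resize(q[110:270,250:490],None,fx=1.66,fy=1.66)])[:,:,::-1])"
```

```text
travel [-1.2 -0.1  1.3] turn [-0.  -0.1  0. ]
[612.6 313.2  13.3] [-1.80e+02 -1.00e-01  9.22e+01] q [-42.  43.  17.  92. -16.  47. -17.] w 65.9 t 2.0 F [ 0.3  0.3 -0. ] gf 0.0
```

View pics/a1.png

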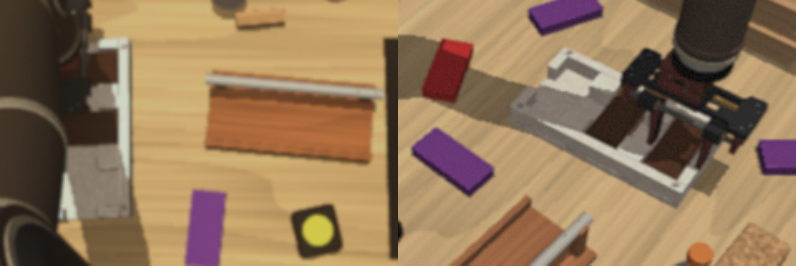

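The right-hand crop (scene view) shows the fingers straddling the far panel at about (650–710,130), in the notches. Now I close and lift.

Call:
apply_moves(travel=[[0,0,0],[0,0,0],[0,0,0],[0,0,-20],[0,0,-60],[0,0,-110],[0,0,-140],[0,0,-140]], turn=[[0,0,0],[0,0,0],[0,0,0],[0,0,0],[0,0,0],[0,0,0],[0,0,0],[0,0,0]], fingers=[42,42,42,42,42,42,42,42], grip_force=35)

```text
clock: 2.9
eef_pos: [0.6165, 0.3114, 0.1581]
eef_rot: [179.6, -0.2, 92.0]
contact_force: [-0.1, -0.0, -0.7]
grip_width: 0.0493
grasp_force: 35.0
```

```bash
python3 go.py 500 50 200 180 -40 -4.4
```

```text
travel [-257.  -125.3  -43.9] turn [-33.4  29.4  92.1]
[616.5 311.4 158.1] [179.6  -0.2  92. ] q [-44.  34.  20.  87. -12.  61. -19.] w 49.3 t 2.9 F [-0.1 -0.  -0.7] gf 34.97856080532074
```

```bash
cat > rk.py <<'E'
# rk.py rack_y up_slope back [dx dc]: TCP target for panel on rack; dx,dc = panel centre in tool x and tool -z
import sys,numpy as np,subprocess
from scipy.spatial.transform import Rotation as R
y,u,b,dx,dc=map(float,sys.argv[1:6]); Y=-4.4
B=R.from_euler('xyz',[180,-40,Y],degrees=True)
c=np.array([549.5,-8,0])+R.from_euler('z',Y,degrees=True).apply([-2.1,y,52.2])
t=c+B.apply([-dx+u,0,dc-b]); print('TCP target',np.round(t,1))
subprocess.run(['python3','go.py',*map(str,t),'180','-40',str(Y)])
E
python3 rk.py 50 10 90 -1 5.7
```

```text
travel [-262.  -120.4   32.2] turn [-33.4  29.4  92.1]
[616.5 311.4 158.1] [179.6  -0.2  92. ] q [-44.  34.  20.  87. -12.  61. -19.] w 49.3 t 2.9 F [-0.1 -0.  -0.7] gf 34.97856080532074
TCP target [505.6  45.5 123.8]
```

Call:
apply_moves(travel=[[-262,-120,-20],[-262,-120,-20],[-262,-120,-20],[-262,-120,-20],[-262,-120,-20],[-262,-120,-20],[-262,-120,-20],[-262,-120,-20]], turn=[[-33.4,29.4,92.1],[-33.4,29.4,92.1],[-33.4,29.4,92.1],[-33.4,29.4,92.1],[-33.4,29.4,92.1],[-33.4,29.4,92.1],[-33.4,29.4,92.1],[-33.4,29.4,92.1]], fingers=[42,42,42,42,42,42,42,42])

```text
clock: 3.7
eef_pos: [0.5016, 0.042, 0.1716]
eef_rot: [170.9, -26.3, 32.1]
contact_force: [0.4, -0.6, -0.6]
grip_width: 0.0499
grasp_force: 35.0
```

Call:
apply_moves(travel=[[0,0,0],[0,0,0],[0,0,0]], turn=[[0,0,0],[0,0,0],[0,0,0]], fingers=[42,42,42])

```text
clock: 4.0
eef_pos: [0.5036, 0.0439, 0.1722]
eef_rot: [170.6, -26.1, 32.9]
contact_force: [0.7, 0.8, -0.9]
grip_width: 0.0497
grasp_force: 35.0
```

```bash
python3 rk.py 50 10 90 -1 5.7
```

```text
travel [-19.   -7.5  43.9] turn [-11.3  10.8  32.2]
[503.6  43.9 172.2] [170.6 -26.1  32.9] q [-42.   1.  34. 135.  -9.  16. -60.] w 49.7 t 4.0 F [ 0.7  0.8 -0.9] gf 34.97868061065674
TCP target [505.6  45.5 123.8]
```

Call:
apply_moves(travel=[[-19,-7.5,44],[-19,-7.5,44],[-19,-7.5,44],[-19,-7.5,44],[-19,-7.5,44],[-19,-7.5,44],[-19,-7.5,44],[-19,-7.5,44]], turn=[[-11.3,10.8,32.2],[-11.3,10.8,32.2],[-11.3,10.8,32.2],[-11.3,10.8,32.2],[-11.3,10.8,32.2],[-11.3,10.8,32.2],[-11.3,10.8,32.2],[-11.3,10.8,32.2]], fingers=[42,42,42,42,42,42,42,42])

```text
clock: 4.8
eef_pos: [0.461, 0.0529, 0.1233]
eef_rot: [179.0, -29.4, -1.6]
contact_force: [0.8, -0.7, -0.5]
grip_width: 0.0496
grasp_force: 35.0
```

```bash
python3 rk.py 50 10 30 -1 5.7; python3 rk.py 50 10 1 -1 5.7
```

```text
travel [50.2  6.6 80.6] turn [-0.6 10.5  2.4]
[461.   52.9 123.3] [179.  -29.4  -1.6] q [-92.  15.  82. 145. -59.   7. -48.] w 49.6 t 4.8 F [ 0.8 -0.7 -0.5] gf 34.97405290603638
TCP target [544.1  42.6  77.9]
travel [ 55.5   7.  109.1] turn [-0.6 10.5  2.4]
[461.   52.9 123.3] [179.  -29.4  -1.6] q [-92.  15.  82. 145. -59.   7. -48.] w 49.6 t 4.8 F [ 0.8 -0.7 -0.5] gf 34.97405290603638
TCP target [562.7  41.1  55.7]
```

The tilt has run into joint limits. I'll fit a simple kinematic model from the logged poses to choose a feasible posture.

```bash
cat > kin.py <<'E'
import numpy as np
from scipy.spatial.transform import Rotation as R
from scipy.optimize import least_squares
E=lambda s,a:R.from_euler(s,a,degrees=True)
LO=np.array([-169.25,-16.82,-84.01,7.8,-59.2,7.22,-163.78]);HI=np.array([169.25,113.86,82.57,145.47,239.2,106.19,163.78])
def fk(q,k,sg):
    h,L1,a1,a2,L2,a3,Lt,o1,o5,o7=k
    r=E('z',sg[0]*q[0]+o1); p=np.array([0,0,h])
    r=r*E('y',q[1])*E('z',sg[1]*q[2]); p=p+r.apply([a1,0,L1])
    r=r*E('y',q[3]); p=p+r.apply([a2,0,0])
    r=r*E('z',sg[2]*q[4]+o5); p=p+r.apply([0,0,L2])
    r=r*E('y',q[5]); p=p+r.apply([a3,0,0])
    r=r*E('z',sg[3]*q[6]+o7); p=p+r.apply([0,0,Lt])
    return p,r
E
cat > fit.py <<'E'
from kin import *
from plant import ctrl
import itertools
o=ctrl.get_obs()
D=[([-75.41,23.594,-.728,91.4986,.321,64.991,-4.71],[198.2,592.3,221.9],[-179.9,0,161.5]),
([-53,28,19,93,-10,61,-28],[526,371.5,174.5],[-179.9,0,92.9]),
([-42,43,17,92,-16,47,-17],[612.6,313.2,13.3],[180,-.1,92.2]),
([-44,34,20,87,-12,61,-19],[616.5,311.4,158.1],[179.6,-.2,92]),
([-42,1,34,135,-9,16,-60],[503.6,43.9,172.2],[170.6,-26.1,32.9]),
(list(o['q']),list(o['eef_pos']*1000),list(o['eef_rot']))]
best=None
for sg in itertools.product([1,-1],repeat=4):
  for o7 in(0,90,180,270):
    def f(k):
        out=[]
        for q,p,e in D:
            P,r=fk(q,k,sg); out+=[(P-p)/5,(r.inv()*E('xyz',e)).as_rotvec(degrees=True)]
        return np.concatenate(out)
    s=least_squares(f,[300,350,0,0,350,0,250,0,0,o7])
    if best is None or s.cost<best[0]: best=(s.cost,sg,s.x,f(s.x))
c,sg,k,res=best; print(c,sg,np.round(k,1)); print(np.round(res.reshape(-1,6),1)); np.savez('kin.npz',k=k,sg=sg); print(np.round(o['q'],1))
E
python3 fit.py
```

```text
12.010584400155722 (-1, -1, -1, -1) [ 2.335e+02  4.979e+02  3.070e+01 -4.230e+01  4.298e+02  5.300e+00
  3.070e+02 -4.200e+00  2.000e-01  8.570e+01]
[[-0.5  1.1  0.9  0.  -0.2  0. ]
 [-1.   0.   0.8 -0.2  0.   0.3]
 [ 0.9 -0.2 -0.8  0.3 -0.4 -0.8]
 [-0.8 -0.9 -1.1 -0.1  0.4  0.4]
 [ 0.6  0.8  1.5  2.1 -0.1 -0.2]
 [-0.8 -0.1 -1.3  2.   0.1  0.4]]
[-91.6  14.7  82.3 145.4 -59.2   7.5 -47.8]
```

```bash
cat > ik.py <<'E'
from kin import *
f=np.load('kin.npz');k,sg=f['k'],f['sg']
def ik(pos,rpy,q0=None,n=25,seed=0):
    B=E('xyz',rpy);rng=np.random.default_rng(seed);best=None;mid=(LO+HI)/2;m=4
    for i in range(n):
        x0=rng.uniform(LO+m,HI-m) if (i or q0 is None) else np.clip(q0,LO+m,HI-m)
        w=np.array([.3,1,1,1,.7,1,.5])*3/(HI-LO)
        fn=lambda q:np.concatenate([(fk(q,k,sg)[0]-pos)/.5,(fk(q,k,sg)[1].inv()*B).as_rotvec(degrees=True)/.2,(q-mid)*w*.3 if q0 is None else (q-q0)*.01])
        s=least_squares(fn,x0,bounds=(LO+m,HI-m))
        if best is None or s.cost<best[0]: best=(s.cost,s.x,np.abs(fn(s.x)[:6]).max())
    return best
if __name__=='__main__':
    for ty in(0,180):
      for tilt in (40,34):
        for nm,pos in(('hov',(505.6,45.5,123.8)),('fin',(556,42,48)),('fin-',(547,-58,48))):
          r=E('z',-4.4)*E('y',-tilt)*E('x',180)*E('z',ty)
          b=ik(pos,r.as_euler('xyz',degrees=True)); print(ty,tilt,nm,np.round(b[1]),round(b[2],2))
E
python3 ik.py
```

```text
0 40 hov [-15.   7.  -2. 141.  92.  11. 160.] 31.64
0 40 fin [ 46.  56. -80. 141. 117.  65. 156.] 11.44
0 40 fin- [ 58.  42. -70. 141. 120.  40. 160.] 21.95
0 34 hov [ -4.   7. -12. 141.  92.  11. 160.] 13.31
0 34 fin [ 32.  30. -53. 140. 117.  33. 144.] 0.0
0 34 fin- [ 55.  37. -65. 141. 119.  34. 158.] 0.0
180 40 hov [ 52.  24. -80. 141.  93.  36. -17.] 31.89
180 40 fin [ 46.  56. -80. 141. 117.  65. -24.] 11.44
180 40 fin- [ 62.  54. -80. 141. 116.  53. -11.] 21.41
180 34 hov [  6.   7. -22. 141.  86.  11. -12.] 8.78
180 34 fin [ 36.  34. -60. 140. 115.  38. -32.] 0.0
180 34 fin- [ 58.  41. -70. 141. 117.  38. -18.] 0.0
```

```bash
cat > t1.py <<'E'
from ik import *
home=np.array([-45,35,10,95,-8,50,-20.])
for nm,s in(('A',1),('B',-1)):
  for ph in(25,32,40):
    for w,pos,rp in(('f0',(612,313,25),(180,s*ph,92.2)),('f0hi',(612,313,130),(180,s*ph,92.2)),('f1',(521,308,25),(180,s*ph,92.2)),('rkhi',(540,42,150),(180,-s*(40-ph),-4.4 if s>0 else 175.6)),('rk',(550,42,55),(180,-s*(40-ph),-4.4 if s>0 else 175.6))):
      b=ik(pos,rp,home,n=4); print(nm,ph,w,np.round(b[1]),round(b[2],2))
E
python3 t1.py; python3 go.py 612.6 313.2 180 180 0 92.2
```

```text
A 25 f0 [-54.  51.  23.  80.   4.  65. -37.] 0.0
A 25 f0hi [-53.  45.  23.  76.   6.  74. -35.] 0.0
A 25 f1 [-60.  44.  24.  95.   5.  58. -42.] 0.0
A 25 rkhi [-51.  16.  48. 122. -19.  33. -86.] 0.0
A 25 rk [-42.  26.  40. 126. -37.  23. -69.] 0.0
A 32 f0 [-56.  55.  25.  76.   7.  70. -39.] 0.0
A 32 f0hi [-56.  48.  25.  73.  10.  79. -37.] 0.0
A 32 f1 [-63.  48.  26.  91.   8.  64. -44.] 0.0
A 32 rkhi [-46.  19.  45. 117. -19.  43. -85.] 0.0
A 32 rk [-42.  29.  41. 120. -33.  33. -73.] 0.0
A 40 f0 [-59.  59.  28.  72.  10.  76. -41.] 0.0
A 40 f0hi [-58.  52.  28.  69.  13.  84. -38.] 0.0
A 40 f1 [-66.  52.  28.  87.  11.  70. -47.] 0.0
A 40 rkhi [-42.  23.  43. 111. -19.  53. -84.] 0.0
A 40 rk [-39.  32.  40. 114. -29.  44. -76.] 0.0
B 25 f0 [-15.  39.  -7. 100. -32.  39.   7.] 0.0
B 25 f0hi [-21.  31.   1.  97. -33.  50.   3.] 0.0
B 25 f1 [-14.  32. -11. 115. -37.  31.  11.] 0.0
B 25 rkhi [-14.  12.   5. 122.   3.  31.  73.] 0.0
B 25 rk [ -2.  21.  -9. 126.  19.  20.  58.] 0.0
B 32 f0 [ -9.  40. -13. 102. -39.  38.  16.] 0.0
B 32 f0hi [-16.  32.  -3.  99. -41.  50.  11.] 0.0
B 32 f1 [ -6.  34. -16. 117. -46.  31.  23.] 0.0
B 32 rkhi [-13.  15.   4. 117.   1.  41.  76.] 0.0
B 32 rk [ -2.  23.  -9. 120.  11.  29.  67.] 0.0
B 40 f0 [ -2.  43. -17. 103. -47.  39.  26.] 0.0
B 40 f0hi [-11.  33.  -5. 101. -50.  51.  22.] 0.0
B 40 f1 [  2.  37. -22. 118. -55.  32.  36.] 0.0
B 40 rkhi [-11.  19.   3. 111.  -1.  51.  78.] 0.0
B 40 rk [ -3.  27.  -8. 114.   6.  40.  72.] 0.0
travel [ 153.3 -264.9   17. ] turn [ 24.8 -21.7 -91.8]
[461.   52.9 123.3] [179.  -29.4  -1.6] q [-92.  15.  82. 145. -59.   7. -48.] w 49.6 t 4.8 F [ 0.8 -0.7 -0.5] gf 34.97405290603638
```

Call:
apply_moves(travel=[[153,-265,17],[153,-265,17],[153,-265,17],[153,-265,17],[153,-265,17],[153,-265,17],[153,-265,17],[153,-265,17]], turn=[[24.8,-21.7,-91.8],[24.8,-21.7,-91.8],[24.8,-21.7,-91.8],[24.8,-21.7,-91.8],[24.8,-21.7,-91.8],[24.8,-21.7,-91.8],[24.8,-21.7,-91.8],[24.8,-21.7,-91.8]], fingers=[42,42,42,42,42,42,42,42])

```text
clock: 5.6
eef_pos: [0.617, 0.308, 0.1795]
eef_rot: [174.3, -7.7, 65.5]
contact_force: [0.5, -1.3, -1.9]
grip_width: 0.05
grasp_force: 35.0
```

Call:
apply_moves(travel=[[0,0,0],[0,0,0]], turn=[[0,0,0],[0,0,0]], fingers=[42,42])

```text
clock: 5.8
eef_pos: [0.6164, 0.3051, 0.1795]
eef_rot: [174.3, -7.9, 64.6]
contact_force: [-0.0, -0.1, -1.1]
grip_width: 0.0496
grasp_force: 35.0
```

```bash
python3 go.py 612.6 313.2 80 180 0 92.2
```

```text
travel [ -8.1 -16.8  98.2] turn [  7.5  -6.4 -27.9]
[616.4 305.1 179.5] [174.3  -7.9  64.6] q [-67.  36.  56.  97. -38.  56. -25.] w 49.6 t 5.8 F [-0.  -0.1 -1.1] gf 34.978212118148804
```

Call:
apply_moves(travel=[[-3,-5,5],[-8,-16.8,30],[-8,-16.8,60],[-8,-16.8,98],[-8,-16.8,98],[-8,-16.8,98],[-8,-16.8,98]], turn=[[7.5,-6.4,-27.9],[7.5,-6.4,-27.9],[7.5,-6.4,-27.9],[7.5,-6.4,-27.9],[7.5,-6.4,-27.9],[7.5,-6.4,-27.9],[7.5,-6.4,-27.9]], fingers=[42,42,42,42,42,42,42])

```text
clock: 6.5
eef_pos: [0.6127, 0.3133, 0.0827]
eef_rot: [179.9, -0.0, 92.2]
contact_force: [-0.2, -0.3, -1.1]
grip_width: 0.0502
grasp_force: 35.0
```

```bash
python3 go.py 612.6 313.2 14 180 0 92.2;python3 -c "
from h import *
q,_=shot('scene')
cv2.imwrite('pics/a2.png',cv2.resize(q[90:250,280:520],None,fx=2.5,fy=2.5)[:,:,::-1])"
```

```text
travel [-0.1 -0.3 68.7] turn [ 0.1 -0.  -0. ]
[612.7 313.3  82.7] [179.9  -0.   92.2] q [-59.  44.  45.  91. -35.  59.  -2.] w 50.2 t 6.5 F [-0.2 -0.3 -1.1] gf 34.97857868671417
```

View pics/a2.png

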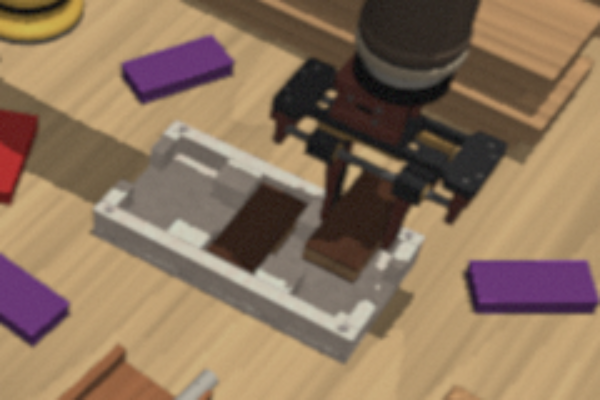

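The panel is still held flat and sits just above the far pocket, about (350,240) in the crop. I set it back down so I can regrasp it with the tool tilted.

Call:
apply_moves(travel=[[0,0,40],[0,0,68],[0,0,68],[0,0,68],[0,0,68],[0,0,68],[0,0,30],[0,0,0]], turn=[[0,0,0],[0,0,0],[0,0,0],[0,0,0],[0,0,0],[0,0,0],[0,0,0],[0,0,0]], fingers=[42,42,42,66,66,66,66,66])

```text
clock: 7.35
eef_pos: [0.612, 0.3133, 0.082]
eef_rot: [-180.0, 0.1, 92.3]
contact_force: [0.1, 0.2, 0.1]
grip_width: 0.0658
grasp_force: 0.0
```

```bash
python3 go.py 612.5 301 18.5 180 35 92.2;python3 -c "
from h import *
q,d=shot('scene');P=pts('scene',d);z=P[...,2];hsv=cv2.cvtColor(q,cv2.COLOR_RGB2HSV)
print(rect(P,box(P,.57,.66,.24,.38)&(z>.02)&(z<.034)&(hsv[...,1]>90)&(hsv[...,2]<110)))"
```

```text
travel [-12.3   0.   63.6] turn [  0.  -34.9   0.1]
[612.  313.3  82. ] [-1.80e+02  1.00e-01  9.23e+01] q [-59.  44.  44.  91. -35.  59.  -2.] w 65.8 t 7.35 F [0.1 0.2 0.1] gf 0.0
(array([615.7, 274.4]), array([29.6, 49.8], dtype=float32), -0.13, 31.4, 189)
```

Call:
apply_moves(travel=[[-12,0,0],[-12,0,0],[-12,0,0],[-12,0,0],[-12,0,20],[-12,0,45],[-12,0,63],[-12,0,63]], turn=[[0,-35,0],[0,-35,0],[0,-35,0],[0,-35,0],[0,-35,0],[0,-35,0],[0,-35,0],[0,-35,0]], fingers=[66,66,66,66,66,66,66,66])

```text
clock: 8.2
eef_pos: [0.6126, 0.2989, 0.0167]
eef_rot: [-179.9, 35.0, 92.2]
contact_force: [0.3, 0.6, 0.1]
grip_width: 0.0661
grasp_force: 0.1
```

```bash
python3 go.py 612.5 301 18.5 180 35 92.2;python3 -c "
from h import *
q,_=shot('scene')
cv2.imwrite('pics/a3.png',cv2.resize(q[90:250,280:520],None,fx=2.5,fy=2.5)[:,:,::-1])"
```

```text
travel [ 0.7 -0.1 -2.7] turn [-0.1  0.  -0. ]
[612.6 298.9  16.7] [-179.9   35.    92.2] q [-70.  66.  53.  77. -19.  73. -21.] w 66.1 t 8.2 F [0.3 0.6 0.1] gf 0.06507405036245473
```

View pics/a3.png

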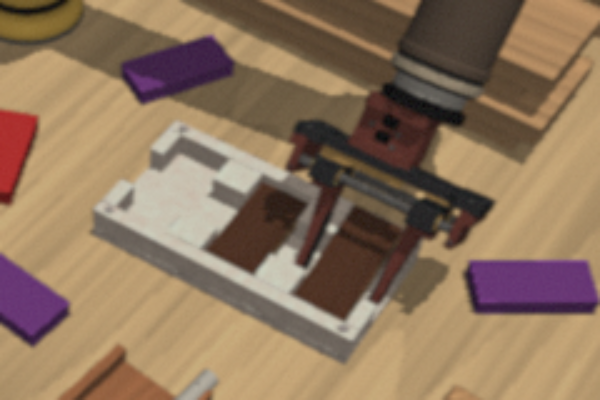

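The fingers straddle the far panel with the tool tilted, tips at about (305,262) and (380,298). Next I close and lift straight up.

Call:
apply_moves(travel=[[0,0,0],[0,0,0],[0,0,0],[-11,0,-16],[-34,0,-49],[-57,0,-82],[-75,0,-106],[-75,0,-106]], turn=[[0,0,0],[0,0,0],[0,0,0],[0,0,0],[0,0,0],[0,0,0],[0,0,0],[0,0,0]], fingers=[42,42,42,42,42,42,42,42], grip_force=45)

```text
clock: 9.05
eef_pos: [0.6148, 0.3011, 0.1543]
eef_rot: [179.5, 34.8, 92.1]
contact_force: [0.5, 0.5, -0.1]
grip_width: 0.0497
grasp_force: 45.0
```

```bash
cat > rk.py <<'E'
# rk.py rack_y up back(vertical lift) tx ty tz: tcp offset from panel centre in panel frame (x=upslope, z=into back face)
import sys,numpy as np,subprocess
from scipy.spatial.transform import Rotation as R
y,u,lift,tx,ty,tz,phi=map(float,sys.argv[1:8]); Y=-4.4
B=R.from_euler('xyz',[180,-40,Y],degrees=True)
c=np.array([549.5,-8,0])+R.from_euler('z',Y,degrees=True).apply([-2.1,y,52.2])
t=c+B.apply([tx+u,ty,tz])+[0,0,lift]; print('TCP target',np.round(t,1),flush=True)
subprocess.run(['python3','go.py',*map(str,t),'180',str(phi-40),str(Y)])
E
python3 rk.py 50 10 80 -13.3 0 2.3 35
```

```text
TCP target [550.2  42.1 128.3]
travel [-195.7  -75.2  167.2] turn [25.6 29.4 94.8]
[614.8 301.1 154.3] [179.5  34.8  92.1] q [-71.  58.  58.  74. -14.  82. -18.] w 49.7 t 9.05 F [ 0.5  0.5 -0.1] gf 44.99411702156067
```

Call:
apply_moves(travel=[[-213,-75,142],[-213,-75,142],[-213,-75,142],[-213,-75,142],[-213,-75,142],[-213,-75,142],[-213,-75,142],[-213,-75,142]], turn=[[25.6,29.4,94.8],[25.6,29.4,94.8],[25.6,29.4,94.8],[25.6,29.4,94.8],[25.6,29.4,94.8],[25.6,29.4,94.8],[25.6,29.4,94.8],[25.6,29.4,94.8]], fingers=[42,42,42,42,42,42,42,42])

```text
clock: 9.85
eef_pos: [0.5478, 0.0414, 0.1542]
eef_rot: [172.0, 7.5, 25.6]
contact_force: [0.7, -0.1, -1.2]
grip_width: 0.05
grasp_force: 45.0
```

Call:
apply_moves(travel=[[0,0,0],[0,0,0],[0,0,0]], turn=[[0,0,0],[0,0,0],[0,0,0]], fingers=[42,42,42])

```text
clock: 10.15
eef_pos: [0.5481, 0.0432, 0.1534]
eef_rot: [171.9, 7.7, 26.3]
contact_force: [0.7, -0.9, -0.9]
grip_width: 0.0498
grasp_force: 45.0
```

```bash
python3 rk.py 50 10 80 -13.3 0 2.3 35
```

```text
TCP target [550.2  42.1 128.3]
travel [ 4.8 -1.6 24.7] turn [ 8.6 10.2 31.6]
[548.1  43.2 153.4] [171.9   7.7  26.3] q [-62.  44.  73. 106. -34.  66. -41.] w 49.8 t 10.15 F [ 0.7 -0.9 -0.9] gf 44.994465708732605
```

Call:
apply_moves(travel=[[5,-1.6,5],[5,-1.6,15],[5,-1.6,24],[5,-1.6,24],[5,-1.6,24],[5,-1.6,24],[5,-1.6,24],[5,-1.6,24]], turn=[[8.6,10.2,31.6],[8.6,10.2,31.6],[8.6,10.2,31.6],[8.6,10.2,31.6],[8.6,10.2,31.6],[8.6,10.2,31.6],[8.6,10.2,31.6],[8.6,10.2,31.6]], fingers=[42,42,42,42,42,42,42,42])

```text
clock: 10.95
eef_pos: [0.5509, 0.0421, 0.1293]
eef_rot: [180.0, -5.0, -4.5]
contact_force: [-0.3, 0.7, -1.7]
grip_width: 0.0495
grasp_force: 45.0
```

```bash
python3 rk.py 50 10 25 -13.3 0 2.3 35; python3 rk.py 50 10 3 -13.3 0 2.3 35; python3 -c "
from h import *
q,d=shot('scene')
cv2.imwrite('pics/a4.png',cv2.resize(q[170:370,200:440],None,fx=2.5,fy=2.5)[:,:,::-1])"
```

```text
TCP target [550.2  42.1  73.3]
travel [-5.6  0.  55.7] turn [ 0.  -0.  -0.1]
[550.9  42.1 129.3] [180.   -5.   -4.5] q [-61.  42.  76. 115. -50.  59. -56.] w 49.5 t 10.95 F [-0.3  0.7 -1.7] gf 44.99446392059326
TCP target [550.2  42.1  51.3]
travel [-7.6  0.  77.6] turn [ 0.  -0.  -0.1]
[550.9  42.1 129.3] [180.   -5.   -4.5] q [-61.  42.  76. 115. -50.  59. -56.] w 49.5 t 10.95 F [-0.3  0.7 -1.7] gf 44.99446392059326
```

View pics/a4.png

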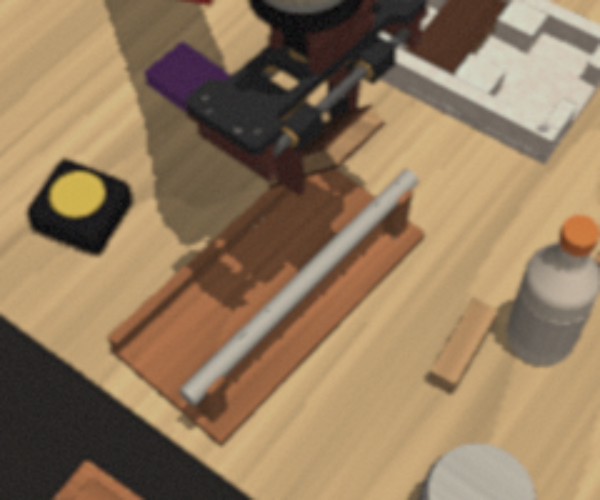

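Call:
apply_moves(travel=[[-2,0,28],[-5.6,0,56],[-6.5,0,68],[-7.6,0,77.6],[-7.6,0,77.6],[-7.6,0,77.6]], turn=[[0,0,0],[0,0,0],[0,0,0],[0,0,0],[0,0,0],[0,0,0]], fingers=[42,42,42,42,42,42])

```text
clock: 11.6
eef_pos: [0.55, 0.0414, 0.0516]
eef_rot: [-180.0, -5.0, -4.7]
contact_force: [0.4, 0.2, -0.2]
grip_width: 0.0495
grasp_force: 45.0
```

```bash
python3 rk.py 50 10 0 -13.3 0 2.3 35; python3 rk.py 50 0 0 -13.3 0 2.3 35;python3 -c "
from h import *
q,d=shot('scene')
cv2.imwrite('pics/a5.png',cv2.resize(q[170:370,200:440],None,fx=2.5,fy=2.5)[:,:,::-1])"
```

```text
TCP target [550.2  42.1  48.3]
travel [-0.1 -0.7  3.2] turn [-0.  -0.  -0.3]
[550.   41.4  51.6] [-180.    -5.    -4.7] q [-55.  45.  66. 118. -56.  50. -52.] w 49.5 t 11.6 F [ 0.4  0.2 -0.2] gf 44.99455153942108
TCP target [542.6  42.7  41.9]
travel [-8.3 -0.6  9. ] turn [-0.  -0.  -0.3]
[550.   41.4  51.6] [-180.    -5.    -4.7] q [-55.  45.  66. 118. -56.  50. -52.] w 49.5 t 11.6 F [ 0.4  0.2 -0.2] gf 44.99455153942108
```

View pics/a5.png

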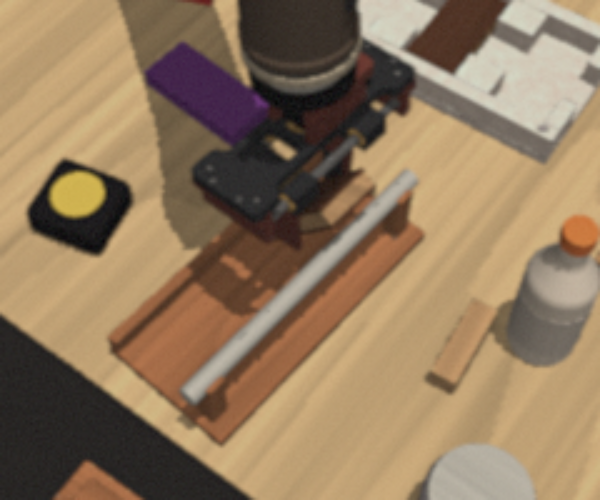

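The panel's pale end edge is at about (345,205) in the crop, just above the rail. Now I slide it down towards the lip.

Call:
apply_moves(travel=[[0,-0.5,2],[-2.5,-0.5,4],[-5,-0.5,6],[-7,-0.5,7.5],[-7,-0.5,7.5],[-7,-0.5,7.5]], turn=[[0,0,-0.3],[0,0,-0.3],[0,0,-0.3],[0,0,-0.3],[0,0,-0.3],[0,0,-0.3]], fingers=[42,42,42,42,42,42])

```text
clock: 12.25
eef_pos: [0.5434, 0.0425, 0.0433]
eef_rot: [-180.0, -5.0, -4.4]
contact_force: [0.4, -0.2, -0.7]
grip_width: 0.0499
grasp_force: 45.0
```

```bash
python3 rk.py 50 0 0 -13.3 0 2.3 35;python3 -c "
from h import *
q,d=shot('scene');P=pts('scene',d)
m=box(P,.48,.65,.0,.09)&(d>0);pz=P[...,2]
hsv=cv2.cvtColor(q,cv2.COLOR_RGB2HSV)
cv2.imwrite('pics/a6.png',cv2.resize(q[220:280,290:380],None,fx=6,fy=6)[:,:,::-1])"
```

```text
TCP target [542.6  42.7  41.9]
travel [-1.  -0.1  1.3] turn [-0. -0. -0.]
[543.4  42.5  43.3] [-180.    -5.    -4.4] q [-55.  44.  64. 119. -57.  48. -52.] w 49.9 t 12.25 F [ 0.4 -0.2 -0.7] gf 44.994481801986694
```

Call:
apply_moves(travel=[[-1,0,1.3],[-2,0,2.6],[-2,0,2.6]], turn=[[0,0,0],[0,0,0],[0,0,0]], fingers=[42,42,42])

```text
clock: 12.6
eef_pos: [0.5428, 0.0425, 0.0414]
eef_rot: [-179.9, -5.2, -4.4]
contact_force: [-0.4, -0.1, 9.4]
grip_width: 0.0495
grasp_force: 45.0
```

Call:
apply_moves(travel=[[1,0,-1],[1,0,-1],[1,0,-1],[1,0,-1],[3,0,-30],[8,0,-70],[10,0,-110],[10,0,-110]], turn=[[0,0,0],[0,0,0],[0,0,0],[0,0,0],[0,0,0],[0,0,0],[0,0,0],[0,0,0]], fingers=[64,64,64,64,64,64,64,64])

```text
clock: 13.4
eef_pos: [0.5442, 0.042, 0.155]
eef_rot: [-179.9, -5.4, -4.4]
contact_force: [0.4, -0.4, -0.3]
grip_width: 0.0641
grasp_force: 0.0
```

```bash
cat > lean.py <<'E'
from h import *
for n in('scene','top'):
    q,d=shot(n);P=pts(n,d);h=cv2.cvtColor(q,cv2.COLOR_RGB2HSV)
    c,s=np.cos(np.radians(-4.4)),np.sin(np.radians(-4.4))
    L=(P-[.5495,-.008,0])@np.array([[c,-s,0],[s,c,0],[0,0,1]])*1000
    for sy in(1,-1):
        m=(d>0)&(abs(L[...,0])<58)&(abs(L[...,1]-55*sy)<53)&(L[...,2]>14)&(L[...,2]<110)&(h[...,2]<75)
        if m.sum()<60: print(n,sy,'few',m.sum()); continue
        nn,l,st,_=cv2.connectedComponentsWithStats(m.astype(np.uint8));X=L[l==1+np.argmax(st[1:,4])]
        A=np.c_[X[:,:2],np.ones(len(X))];k=np.linalg.lstsq(A,X[:,2],rcond=None)[0];r=abs(A@k-X[:,2]);A=A[r<4];k=np.linalg.lstsq(A,X[r<4,2],rcond=None)[0]
        print(n,sy,len(X),'slope',np.degrees(np.arctan(k[:2])).round(1),'mid',X.mean(0).round(1),'lo',X.min(0).round(),'hi',X.max(0).round(),cv2.minAreaRect(X[:,:2].astype(np.float32)))
E
python3 lean.py;python3 -c "
from h import *
q,d=shot('scene')
cv2.imwrite('pics/a7.png',cv2.resize(q[170:370,200:440],None,fx=2.5,fy=2.5)[:,:,::-1])"; python3 go.py 521 300 120 180 35 92.2
```

```text
scene 1 587 slope [41.8  0.2] mid [-7.1 47.4 59.8] lo [-52.  23.  14.] hi [35. 82. 98.] ((-7.896923065185547, 50.97807693481445), (58.40065383911133, 86.81011199951172), 88.08406829833984)
scene -1 few 5
top 1 few 47
top -1 few 5
travel [ -42.6 -254.5   26.9] turn [-25.4 -30.  -94.8]
[541.6  43.1 150.3] [-180.    -5.    -4.4] q [-63.  38.  76. 115. -45.  58. -60.] w 63.8 t 13.55 F [-1.2  0.5  0.2] gf 0.0
```

View pics/a7.png

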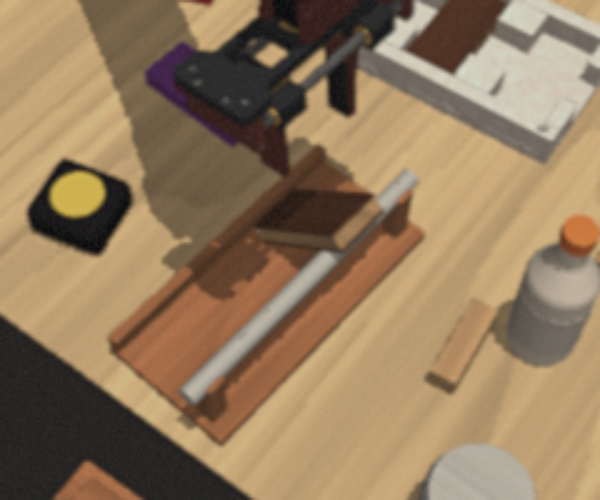

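Panel 1 leans on the rack at about (315,215) in the crop, sloping at roughly 41° and square to the rail. Next is the middle panel.

Call:
apply_moves(travel=[[-20,-100,-10],[-42,-254,20],[-42,-254,20],[-42,-254,20],[-42,-254,20],[-42,-254,20],[-42,-254,20],[-42,-254,20]], turn=[[-25.4,-30,-94.8],[-25.4,-30,-94.8],[-25.4,-30,-94.8],[-25.4,-30,-94.8],[-25.4,-30,-94.8],[-25.4,-30,-94.8],[-25.4,-30,-94.8],[-25.4,-30,-94.8]], fingers=[66,66,66,66,66,66,66,66])

```text
clock: 14.35
eef_pos: [0.5209, 0.299, 0.1252]
eef_rot: [171.5, 22.7, 57.8]
contact_force: [0.6, -0.5, -0.9]
grip_width: 0.066
grasp_force: 0.0
```

Call:
apply_moves(travel=[[0,0,0],[0,0,0],[0,0,0]], turn=[[0,0,0],[0,0,0],[0,0,0]], fingers=[66,66,66])

```text
clock: 14.65
eef_pos: [0.5216, 0.2978, 0.1271]
eef_rot: [171.4, 22.4, 57.1]
contact_force: [0.3, 1.1, 0.2]
grip_width: 0.066
grasp_force: 0.0
```

```bash
python3 go.py 521 295.5 90 180 35 92.5
```

```text
travel [12.1 -4.5 34.9] turn [ -8.7  -9.8 -31.8]
[521.6 297.8 127.1] [171.4  22.4  57.1] q [-76.  52.  60.  89. -24.  77. -46.] w 66.0 t 14.65 F [0.3 1.1 0.2] gf 0.0
```

Call:
apply_moves(travel=[[5,-4.5,5],[12,-4.5,15],[12,-4.5,35],[12,-4.5,35],[12,-4.5,35],[12,-4.5,35],[12,-4.5,35]], turn=[[-8.7,-9.8,-31.8],[-8.7,-9.8,-31.8],[-8.7,-9.8,-31.8],[-8.7,-9.8,-31.8],[-8.7,-9.8,-31.8],[-8.7,-9.8,-31.8],[-8.7,-9.8,-31.8]], fingers=[66,66,66,66,66,66,66])

```text
clock: 15.35
eef_pos: [0.5217, 0.2957, 0.0911]
eef_rot: [179.8, 34.9, 92.3]
contact_force: [-0.9, -0.5, -0.8]
grip_width: 0.0659
grasp_force: 0.0
```

```bash
python3 go.py 521 295.5 17 180 35 92.5; python3 -c "
from h import *
q,d=shot('scene')
P=pts('scene',d);z=P[...,2];h=cv2.cvtColor(q,cv2.COLOR_RGB2HSV)
print(rect(P,box(P,.48,.57,.24,.38)&(z>.02)&(z<.034)&(h[...,1]>90)&(h[...,2]<110)))"
```

```text
travel [42.3 -1.  60.9] turn [ 0.1 -0.1 -0.1]
[521.7 295.7  91.1] [179.8  34.9  92.3] q [-79.  55.  53.  89. -12.  72. -25.] w 65.9 t 15.35 F [-0.9 -0.5 -0.8] gf 0.0
(array([523.2, 306.6]), array([ 50.3, 105.3], dtype=float32), -87.85, 29.0, 668)
```

Call:
apply_moves(travel=[[15,-0.5,22],[30,-0.5,43],[42,-0.5,61],[42,-0.5,61],[42,-0.5,61],[42,-0.5,61],[42,-0.5,61],[42,-0.5,61]], turn=[[0,0,0],[0,0,0],[0,0,0],[0,0,0],[0,0,0],[0,0,0],[0,0,0],[0,0,0]], fingers=[66,66,66,66,42,42,42,42])

```text
clock: 16.2
eef_pos: [0.5209, 0.2957, 0.0164]
eef_rot: [179.9, 35.0, 92.7]
contact_force: [0.6, -1.4, 2.5]
grip_width: 0.0493
grasp_force: 45.9
```

```bash
python3 go.py 521 295.5 17 180 35 92.5
```

```text
travel [-0.6  0.1 -0.4] turn [ 0.2 -0.   0.2]
[520.9 295.7  16.4] [179.9  35.   92.7] q [-77.  60.  50.  90. -15.  67. -26.] w 49.3 t 16.2 F [ 0.6 -1.4  2.5] gf 45.937538186553866
```

Call:
apply_moves(travel=[[-11,0,-16],[-34,0,-49],[-57,0,-82],[-80,0,-115],[-80,0,-115],[-80,0,-115]], turn=[[0,0,0],[0,0,0],[0,0,0],[0,0,0],[0,0,0],[0,0,0]], fingers=[42,42,42,42,42,42])

```text
clock: 16.8
eef_pos: [0.5205, 0.2969, 0.1575]
eef_rot: [179.9, 34.8, 92.7]
contact_force: [0.3, 0.8, -1.3]
grip_width: 0.0494
grasp_force: 45.0
```

```bash
python3 rk.py -50 10 110 -12 0 2.6 35
```

```text
TCP target [543.7 -57.7 158.9]
travel [-292.4    6.1  201.8] turn [25.5 29.6 95.4]
[520.5 296.9 157.5] [179.9  34.8  92.7] q [-80.  51.  56.  87.  -9.  78. -24.] w 49.4 t 16.8 F [ 0.3  0.8 -1.3] gf 44.998467564582825
```

Call:
apply_moves(travel=[[-315,6,169],[-315,6,169],[-315,6,169],[-315,6,169],[-315,6,169],[-315,6,169],[-315,6,169],[-315,6,169]], turn=[[25.5,29.6,95.4],[25.5,29.6,95.4],[25.5,29.6,95.4],[25.5,29.6,95.4],[25.5,29.6,95.4],[25.5,29.6,95.4],[25.5,29.6,95.4],[25.5,29.6,95.4]], fingers=[42,42,42,42,42,42,42,42])

```text
clock: 17.6
eef_pos: [0.5419, -0.0646, 0.1992]
eef_rot: [171.8, 7.3, 25.7]
contact_force: [-0.2, -0.1, -0.4]
grip_width: 0.0494
grasp_force: 45.0
```

Call:
apply_moves(travel=[[0,0,0],[0,0,0],[0,0,0]], turn=[[0,0,0],[0,0,0],[0,0,0]], fingers=[42,42,42])

```text
clock: 17.9
eef_pos: [0.5435, -0.0556, 0.1973]
eef_rot: [171.9, 7.6, 26.8]
contact_force: [-0.1, 0.0, -1.5]
grip_width: 0.0497
grasp_force: 45.0
```

```bash
python3 rk.py -50 10 90 -12 0 2.6 35
```

```text
TCP target [543.7 -57.7 138.9]
travel [ 7.  -6.3 57.7] turn [ 8.6 10.1 32.1]
[543.5 -55.6 197.3] [171.9   7.6  26.8] q [-54.  36.  72. 105. -26.  65. -37.] w 49.7 t 17.9 F [-0.1  0.  -1.5] gf 44.99858379364014
```

Call:
apply_moves(travel=[[7,-6,10],[7,-6,25],[7,-6,40],[7,-6,57],[7,-6,57],[7,-6,57],[7,-6,57],[7,-6,57]], turn=[[8.6,10.1,32.1],[8.6,10.1,32.1],[8.6,10.1,32.1],[8.6,10.1,32.1],[8.6,10.1,32.1],[8.6,10.1,32.1],[8.6,10.1,32.1],[8.6,10.1,32.1]], fingers=[42,42,42,42,42,42,42,42])

```text
clock: 18.7
eef_pos: [0.545, -0.0591, 0.1412]
eef_rot: [180.0, -5.2, -4.5]
contact_force: [0.5, 0.1, -1.2]
grip_width: 0.0496
grasp_force: 45.0
```

```bash
python3 rk.py -50 10 25 -12 0 2.6 35; python3 rk.py -50 10 3 -12 0 2.6 35; python3 rk.py -50 2 1 -12 0 2.6 35
```

```text
TCP target [543.7 -57.7  73.9]
travel [-7.5 -1.3 66.9] turn [ 0.  -0.2 -0.1]
[545.  -59.1 141.2] [180.   -5.2  -4.5] q [-50.  36.  72. 115. -44.  56. -50.] w 49.6 t 18.7 F [ 0.5  0.1 -1.2] gf 44.99847650527954
TCP target [543.7 -57.7  51.9]
travel [-9.4 -1.3 88.8] turn [ 0.  -0.2 -0.1]
[545.  -59.1 141.2] [180.   -5.2  -4.5] q [-50.  36.  72. 115. -44.  56. -50.] w 49.6 t 18.7 F [ 0.5  0.1 -1.2] gf 44.99847650527954
TCP target [537.6 -57.2  44.8]
travel [-16.2  -1.3  95.4] turn [ 0.  -0.2 -0.1]
[545.  -59.1 141.2] [180.   -5.2  -4.5] q [-50.  36.  72. 115. -44.  56. -50.] w 49.6 t 18.7 F [ 0.5  0.1 -1.2] gf 44.99847650527954
```

Call:
apply_moves(travel=[[-4,-1,35],[-7.5,-1,67],[-9,-1,84],[-9.4,-1,88.8],[-11.5,-1,91],[-14,-1,93.5],[-16,-1,95.5],[-16,-1,95.5]], turn=[[0,0,0],[0,0,0],[0,0,0],[0,0,0],[0,0,0],[0,0,0],[0,0,0],[0,0,0]], fingers=[42,42,42,42,42,42,42,42])

```text
clock: 19.5
eef_pos: [0.5368, -0.0583, 0.0446]
eef_rot: [-180.0, -5.2, -4.7]
contact_force: [-0.6, -0.7, -1.3]
grip_width: 0.0499
grasp_force: 45.0
```

Call:
apply_moves(travel=[[-1,0,1],[-1.5,0,2],[-1.5,0,2]], turn=[[0,0,0],[0,0,0],[0,0,0]], fingers=[42,42,42])

```text
clock: 19.8
eef_pos: [0.5367, -0.0583, 0.0437]
eef_rot: [-179.9, -5.3, -4.7]
contact_force: [-4.7, 2.0, 16.6]
grip_width: 0.0498
grasp_force: 45.0
```

```bash
python3 rk.py -50 0 0 -12 0 2.6 35
```

```text
TCP target [536.1 -57.1  42.5]
travel [-0.8 -1.1  1.1] turn [-0.1 -0.3 -0.3]
[536.7 -58.3  43.7] [-179.9   -5.3   -4.7] q [-42.  41.  61. 120. -54.  45. -43.] w 49.8 t 19.8 F [-4.7  2.  16.6] gf 45.00690937042236
```

Contact made; I release and lift off.

Call:
apply_moves(travel=[[1,0,-1],[1,0,-1],[1,0,-1],[1,0,-1],[3,0,-30],[8,0,-70],[10,0,-110],[10,0,-110]], turn=[[0,0,0],[0,0,0],[0,0,0],[0,0,0],[0,0,0],[0,0,0],[0,0,0],[0,0,0]], fingers=[64,64,64,64,64,64,64,64])

```text
clock: 20.6
eef_pos: [0.5376, -0.0595, 0.1565]
eef_rot: [-180.0, -5.5, -4.8]
contact_force: [0.3, 0.1, -0.2]
grip_width: 0.0637
grasp_force: 0.0
```

```bash
python3 lean.py; python3 go.py 586 -358 160 180 0 -10.8
python3 - <<'E'
from ik import *
from h import *
p,d=shot('top');q,_=shot('scene',"a8.png")
M=np.hstack([p[150:350,280:540],q[200:400,200:460]]);cv2.imwrite('pics/a9.png',cv2.resize(M,None,fx=1.5,fy=1.5)[:,:,::-1])
E
```

```text
scene 1 541 slope [41.9  0.4] mid [-5.  46.4 61.7] lo [-51.  24.  14.] hi [34. 73. 98.] ((-8.224864959716797, 48.219505310058594), (49.194618225097656, 85.60079193115234), 89.28559875488281)
scene -1 688 slope [40.1  0.2] mid [ -8.4 -53.1  60.4] lo [-51. -78.  17.] hi [ 34. -20.  98.] ((-8.673999786376953, -49.35337448120117), (57.04356384277344, 84.74175262451172), 89.481689453125)
top 1 257 slope [41.7 -0.5] mid [13.4 59.7 79.5] lo [-18.  39.  49.] hi [ 36.  76. 100.] ((8.887920379638672, 56.11882019042969), (50.75352478027344, 38.00872039794922), 4.7093186378479)
top -1 few 0
travel [ 75.  294.9  -0.7] turn [-0.3 -5.2  6.1]
[535.9 -58.  152.8] [-179.9   -5.2   -4.7] q [-51.  34.  74. 115. -42.  56. -52.] w 64.2 t 20.7 F [-0.6  1.3 -0.1] gf 0.0
```

View pics/a9.png

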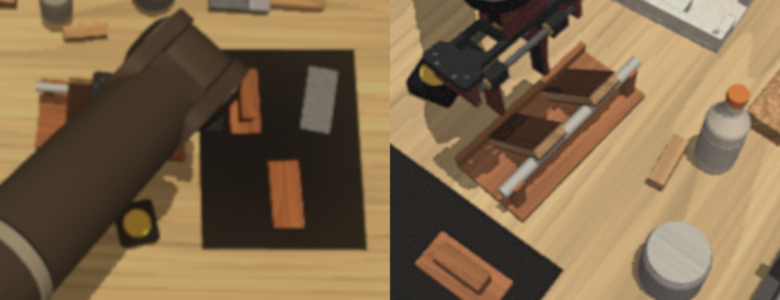

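Both panels are leaning on the rack, at about (575,85) and (525,135) in the picture. The three lay-up parts on the mat have not moved. Next is the backing plate.

Call:
apply_moves(travel=[[75,295,-10],[75,295,-10],[75,295,-10],[75,295,-10],[75,295,-10],[75,295,-10],[75,295,-10],[75,295,-10]], turn=[[0,-5.2,6.1],[0,-5.2,6.1],[0,-5.2,6.1],[0,-5.2,6.1],[0,-5.2,6.1],[0,-5.2,6.1],[0,-5.2,6.1],[0,-5.2,6.1]], fingers=[66,66,66,66,66,66,66,66])

```text
clock: 21.6
eef_pos: [0.583, -0.3608, 0.1674]
eef_rot: [-179.7, 0.2, -11.1]
contact_force: [-0.0, 0.4, -0.4]
grip_width: 0.0663
grasp_force: 0.0
```

```bash
cat > part.py <<'E'
from meas import *
for n in('top','scene'):
    p,d=shot(n)
    P=pts(n,d);z=P[...,2];h=cv2.cvtColor(p,cv2.COLOR_RGB2HSV)
    g=box(P,.33,.72,-.46,-.14)&(d>0)&(z<.05)&(z>.004)&(h[...,2]>70)
    _,l,s,c=cv2.connectedComponentsWithStats(g.astype(np.uint8))
    for k in range(1,len(s)):
        if s[k,4]>250: print(n,rect(P,l==k),'S',np.median(h[...,1][l==k]))
E
python3 part.py; python3 go.py 586.5 -358 60 180 0 -10.8
```

```text
top (array([ 412.7, -319.6]), array([ 54.6, 108.4], dtype=float32), 1.45, 13.7, 906) S 172.0
scene (array([ 582.4, -231.8]), array([ 52.2, 115.4], dtype=float32), 2.45, 12.7, 1668) S 143.0
scene (array([ 588.9, -360.1]), array([ 50.8, 110.9], dtype=float32), -10.23, 9.6, 2079) S 24.0
travel [  2.4   1.2 107.6] turn [-0.4  0.1 -0. ]
[ 584.5 -357.2  167.6] [-1.796e+02  1.000e-01 -1.080e+01] q [ -8.  46.  63.  88. -43.  73. -40.] w 66.0 t 21.7 F [ 0.5  1.  -0.3] gf 0.0
```

Call:
apply_moves(travel=[[2.5,1.2,50],[3.5,1.2,100],[3.5,1.2,140],[3.5,1.2,155],[3.5,1.2,163],[3.5,1.2,163],[3.5,1.2,163]], turn=[[0,0,0],[0,0,0],[0,0,0],[0,0,0],[0,0,0],[0,0,0],[0,0,0]], fingers=[66,66,66,66,66,66,66])

```text
clock: 22.4
eef_pos: [0.589, -0.3599, 0.0082]
eef_rot: [-179.8, -0.1, -10.8]
contact_force: [0.2, 0.9, 0.7]
grip_width: 0.0661
grasp_force: 0.0
```

Call:
apply_moves(travel=[[0,0,0],[0,0,0],[0,0,0],[0,0,0]], turn=[[0,0,0],[0,0,0],[0,0,0],[0,0,0]], fingers=[42,42,42,42])

```text
clock: 22.8
eef_pos: [0.5884, -0.361, 0.0083]
eef_rot: [-179.8, -0.1, -10.9]
contact_force: [-2.6, -1.6, 13.3]
grip_width: 0.0434
grasp_force: 12.4
```

```bash
python3 go.py 540 -200 160 180 0 92.5; python3 part.py
```

```text
travel [ -77.6 -149.6 -151.3] turn [  -0.    -0.3 -103.4]
[ 588.4 -361.     8.3] [-1.798e+02 -1.000e-01 -1.090e+01] q [ -5.  55.  55.  93. -52.  59. -34.] w 43.4 t 22.8 F [-2.6 -1.6 13.3] gf 12.373347545508295
top (array([ 413.7, -319.4]), array([ 55.5, 110.4], dtype=float32), 2.09, 13.6, 938) S 173.0
scene (array([ 582.3, -231.5]), array([ 52.8, 115.2], dtype=float32), 2.05, 12.7, 1678) S 143.0
scene (array([ 616.4, -363.2]), array([49.8, 55.3], dtype=float32), -10.09, 11.0, 1054) S 24.0
```

Fingers slid onto the plate's top edge, because the TCP was too high. I open, lower and regrip.

Call:
apply_moves(travel=[[0,0,-6],[0,0,-6],[0,0,-6],[0,0,-6]], turn=[[0,0,0],[0,0,0],[0,0,0],[0,0,0]], fingers=[68,68,68,68])

```text
clock: 23.3
eef_pos: [0.5878, -0.3591, 0.0117]
eef_rot: [-179.7, 0.1, -10.8]
contact_force: [-0.3, -0.9, -0.3]
grip_width: 0.067
grasp_force: 0.0
```

```bash
python3 go.py 588 -360 3.5 180 0 -10.8; python3 part.py
```

```text
travel [0.3 0.9 8.2] turn [-0.3  0.1 -0. ]
[ 587.8 -359.1   11.7] [-1.797e+02  1.000e-01 -1.080e+01] q [ -5.  55.  55.  93. -51.  60. -34.] w 67.0 t 23.3 F [-0.3 -0.9 -0.3] gf 0.0
top (array([ 413.5, -317.8]), array([ 52.4, 110.1], dtype=float32), 2.21, 13.7, 938) S 173.0
scene (array([ 583.6, -232.3]), array([ 50.8, 113.4], dtype=float32), 1.56, 12.8, 1628) S 143.0
scene (array([ 615.4, -363.5]), array([51.1, 57. ], dtype=float32), -10.47, 9.6, 1125) S 24.0
```

Call:
apply_moves(travel=[[0,0.5,5],[0,0.5,8.5],[0,0.5,8.5],[0,0.5,8.5]], turn=[[0,0,0],[0,0,0],[0,0,0],[0,0,0]], fingers=[68,68,68,68])

```text
clock: 23.8
eef_pos: [0.5877, -0.3599, 0.0033]
eef_rot: [-179.7, 0.1, -10.8]
contact_force: [0.3, 0.7, 0.7]
grip_width: 0.0679
grasp_force: 0.0
```

Call:
apply_moves(travel=[[0,0,0],[0,0,0],[0,0,0],[0,0,0],[0,0,0]], turn=[[0,0,0],[0,0,0],[0,0,0],[0,0,0],[0,0,0]], fingers=[44,44,44,44,44])

```text
clock: 24.3
eef_pos: [0.588, -0.3599, 0.0037]
eef_rot: [-179.7, 0.0, -10.8]
contact_force: [-0.1, 0.8, 1.5]
grip_width: 0.0489
grasp_force: 45.0
```

Call:
apply_moves(travel=[[0,0,-40],[0,0,-80],[0,0,-120],[0,0,-160],[0,0,-175],[0,0,-175]], turn=[[0,0,0],[0,0,0],[0,0,0],[0,0,0],[0,0,0],[0,0,0]], fingers=[44,44,44,44,44,44])

```text
clock: 24.9
eef_pos: [0.5884, -0.3617, 0.1807]
eef_rot: [-179.8, -0.2, -10.8]
contact_force: [0.5, 0.0, -1.4]
grip_width: 0.0491
grasp_force: 45.0
```

```bash
python3 go.py 522 250 175 180 0 92.5; python3 part.py
```

```text
travel [-180.3 -588.2    7.7] turn [  -0.    -0.3 -103.3]
[ 588.4 -361.7  180.7] [-179.8   -0.2  -10.8] q [ -8.  46.  63.  87. -42.  74. -40.] w 49.1 t 24.9 F [ 0.5  0.  -1.4] gf 44.99885380268097
top (array([ 412.8, -319.1]), array([ 54.2, 109.1], dtype=float32), 3.68, 13.9, 910) S 172.0
scene (array([ 582.5, -232.2]), array([ 51.9, 115.3], dtype=float32), 1.61, 12.8, 1683) S 143.0
```

Call:
apply_moves(travel=[[-180,-588,0],[-180,-588,0],[-180,-588,0],[-180,-588,0],[-180,-588,0],[-180,-588,0],[-180,-588,0],[-180,-588,0]], turn=[[0,0,-103],[0,0,-103],[0,0,-103],[0,0,-103],[0,0,-103],[0,0,-103],[0,0,-103],[0,0,-103]], fingers=[44,44,44,44,44,44,44,44])

```text
clock: 25.8
eef_pos: [0.5429, 0.0394, 0.1787]
eef_rot: [-179.7, -0.1, 58.3]
contact_force: [0.7, 0.9, -0.9]
grip_width: 0.0495
grasp_force: 45.0
```

Call:
apply_moves(travel=[[0,0,0],[0,0,0],[0,0,0]], turn=[[0,0,0],[0,0,0],[0,0,0]], fingers=[44,44,44])

```text
clock: 26.1
eef_pos: [0.5441, 0.0356, 0.1797]
eef_rot: [-179.8, -0.2, 57.8]
contact_force: [-0.0, -0.2, -1.1]
grip_width: 0.0491
grasp_force: 45.0
```

```bash
python3 go.py 522 305 100 180 0 92.5
```

```text
travel [ 215.9 -162.1   80.8] turn [ -0.1  -0.2 -34.7]
[544.1  35.6 179.7] [-179.8   -0.2   57.8] q [-50.  26.  56. 108. -25.  59. -16.] w 49.1 t 26.1 F [-0.  -0.2 -1.1] gf 44.99866425991058
```

Call:
apply_moves(travel=[[40,-30,0],[80,-60,0],[120,-90,0],[160,-120,20],[200,-150,50],[216,-162,80],[216,-162,80],[216,-162,80]], turn=[[0,0,-34.7],[0,0,-34.7],[0,0,-34.7],[0,0,-34.7],[0,0,-34.7],[0,0,-34.7],[0,0,-34.7],[0,0,-34.7]], fingers=[44,44,44,44,44,44,44,44])

```text
clock: 26.9
eef_pos: [0.5224, 0.3041, 0.1006]
eef_rot: [-179.9, -0.1, 92.5]
contact_force: [0.4, -1.5, -0.7]
grip_width: 0.0491
grasp_force: 45.0
```

```bash
python3 go.py 522 305 60 180 0 92.5
python3 - <<'E'
from h import *
# evaluate rim & pocket floor, and held plate, in scene view; pre-pick frames for rim from both
for n in('top','scene'):
    f=np.load(n+'0.npz');p,d=f['p'],f['d'];P=pts(n,d);z=P[...,2];h=cv2.cvtColor(p,cv2.COLOR_RGB2HSV)
    for (xa,xb) in((.48,.56),(.39,.47)):
        m=box(P,xa,xb,.24,.37)&(d>0)&(z<.033)&(z>(.02 if xa>.45 else -.01))
        q=(P[m][:,:2]*1000).astype(np.float32);print(n,xa,cv2.minAreaRect(q),len(q))
p,d=shot('scene');cv2.imwrite('pics/b1.png',cv2.resize(p[100:260,290:490],None,fx=3,fy=3)[:,:,::-1])
E
```

```text
travel [ 0.9 -0.3 40.6] turn [-0.1 -0.1 -0. ]
[522.4 304.1 100.6] [-1.799e+02 -1.000e-01  9.250e+01] q [-63.  34.  41. 103. -27.  53.  -8.] w 49.1 t 26.9 F [ 0.4 -1.5 -0.7] gf 44.99862492084503
top 0.48 ((519.4710693359375, 304.55853271484375), (129.18882751464844, 76.00570678710938), 88.85295867919922) 968
top 0.39 ((430.51629638671875, 303.7115783691406), (78.60120391845703, 127.0286865234375), 0.5558888912200928) 1289
scene 0.48 ((520.4014892578125, 308.8574523925781), (79.50904083251953, 114.21849822998047), 0.5745858550071716) 886
scene 0.39 ((429.6449279785156, 307.1760559082031), (80.30142974853516, 116.88327026367188), 3.2972888946533203) 939
```

View pics/b1.png

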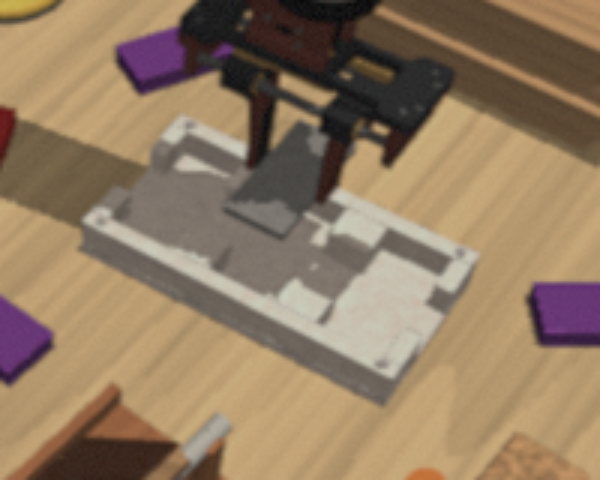

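The plate is held square above the middle pocket, at about (285,185) in the crop. I lower it while watching the force.

Call:
apply_moves(travel=[[2,0.7,30],[2,0.7,55],[2,0.7,66],[2,0.7,74],[2,0.7,80],[2,0.7,80]], turn=[[0,0,0],[0,0,0],[0,0,0],[0,0,0],[0,0,0],[0,0,0]], fingers=[44,44,44,44,44,44])

```text
clock: 27.55
eef_pos: [0.5233, 0.3083, 0.0223]
eef_rot: [179.9, -0.3, 92.6]
contact_force: [0.5, -0.3, -0.3]
grip_width: 0.0493
grasp_force: 45.0
```

Call:
apply_moves(travel=[[-2,-1.5,2],[-2,-1.5,6],[-2,-1.5,10.5],[-2,-1.5,10.5]], turn=[[0,0,0],[0,0,0],[0,0,0],[0,0,0]], fingers=[44,44,44,44])

```text
clock: 27.95
eef_pos: [0.5218, 0.307, 0.0131]
eef_rot: [179.9, -0.4, 92.6]
contact_force: [-4.8, -1.1, 15.6]
grip_width: 0.0496
grasp_force: 45.0
```

Call:
apply_moves(travel=[[0,0,-1],[0,0,-1],[0,0,-1],[0,0,-1],[0,0,-40],[0,0,-90],[0,0,-130],[0,0,-140]], turn=[[0,0,0],[0,0,0],[0,0,0],[0,0,0],[0,0,0],[0,0,0],[0,0,0],[0,0,0]], fingers=[60,60,60,60,60,60,60,60])

```text
clock: 28.75
eef_pos: [0.5236, 0.3066, 0.1559]
eef_rot: [179.7, -0.5, 92.6]
contact_force: [-0.2, 0.1, 0.6]
grip_width: 0.06
grasp_force: 0.0
```

```bash
python3 go.py 413 -319 170 180 0 2.5
cat > lay.py <<'E'
from h import *
import sys
lo,hi,sm,sM=map(float,sys.argv[1:5])
p,d=shot('scene');P=pts('scene',d);z=P[...,2];h=cv2.cvtColor(p,cv2.COLOR_RGB2HSV);S=h[...,1]
B=box(P,.475,.575,.235,.38)&(d>0)
m=B&(z>lo)&(z<hi)&(S>=sm)&(S<=sM); q=P[m]*1000
print(rect(P,m))
n_,l,s,_=cv2.connectedComponentsWithStats(m.astype(np.uint8));X=P[l==1+np.argmax(s[1:,4])]*1000
A=np.c_[X[:,:2]-[522,306],np.ones(len(X))];k=np.linalg.lstsq(A,X[:,2],rcond=None)[0];print('plane',k.round(3))
cv2.imwrite('pics/'+sys.argv[5],cv2.resize(p[100:260,290:490],None,fx=3,fy=3)[:,:,::-1])
E
python3 lay.py .012 .026 0 60 b2.png; python3 part.py
```

```text
travel [-619.8 -138.6  -20.2] turn [-0.1 -0.7 90.1]
[523.6 306.6 155.9] [179.7  -0.5  92.6] q [-65.  30.  43. 101. -24.  58. -10.] w 60.0 t 28.75 F [-0.2  0.1  0.6] gf 0.0
(array([518.3, 312.8]), array([ 90.7, 116.3], dtype=float32), 66.79, 18.6, 831)
plane [-6.0000e-03  9.0000e-03  1.8691e+01]
top (array([ 583.9, -230.4]), array([ 52.6, 113.8], dtype=float32), 3.77, 11.8, 858) S 171.0
top (array([ 413.4, -319. ]), array([ 54.3, 113. ], dtype=float32), 2.95, 13.7, 950) S 172.0
scene (array([ 412.2, -319.6]), array([ 52.3, 119.1], dtype=float32), 2.73, 15.4, 1698) S 143.0
scene (array([ 582.9, -231.7]), array([ 52.3, 114.5], dtype=float32), 2.58, 12.6, 1752) S 143.0
```

View pics/b2.png

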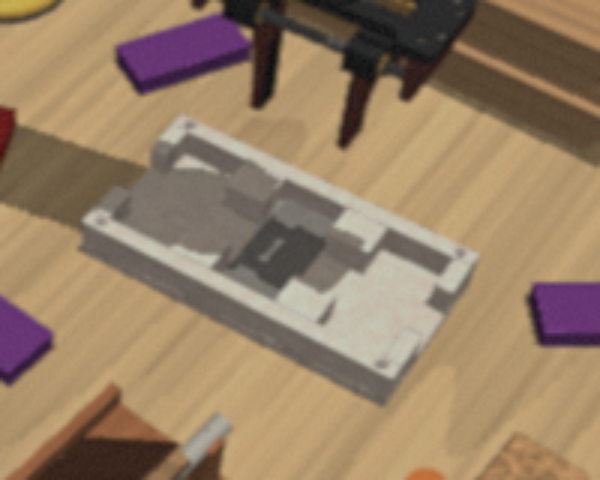

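Backing plate lies flat in the middle pocket (dark patch at about (280,255) in the crop). Its top is at z≈18.7 mm, as expected. Next is the core, now at (413,−319) after being knocked.

Call:
apply_moves(travel=[[-620,-139,-25],[-620,-139,-25],[-620,-139,-25],[-620,-139,-25],[-620,-139,-25],[-620,-139,-25],[-620,-139,-25],[-620,-139,-25]], turn=[[0,0,90],[0,0,90],[0,0,90],[0,0,90],[0,0,90],[0,0,90],[0,0,90],[0,0,90]], fingers=[66,66,66,66,66,66,66,66])

```text
clock: 29.7
eef_pos: [0.4501, -0.089, 0.1639]
eef_rot: [-179.7, -0.0, 23.6]
contact_force: [1.0, 0.3, -0.4]
grip_width: 0.0659
grasp_force: 0.0
```

Call:
apply_moves(travel=[[0,0,0],[0,0,0],[0,0,0]], turn=[[0,0,0],[0,0,0],[0,0,0]], fingers=[66,66,66])

```text
clock: 30.0
eef_pos: [0.4515, -0.0865, 0.1642]
eef_rot: [-179.7, -0.0, 24.0]
contact_force: [0.1, 0.6, -0.2]
grip_width: 0.0661
grasp_force: 0.0
```

```bash
python3 go.py 413 -319.3 80 180 0 2.7
```

```text
travel [-130.   197.4   83.2] turn [-0.3  0.  21.3]
[451.5 -86.5 164.2] [-179.7   -0.    24. ] q [-50.  22.  69. 120. -25.  55. -32.] w 66.1 t 30.0 F [ 0.1  0.6 -0.2] gf 0.0
```

Call:
apply_moves(travel=[[-27,40,0],[-54,80,0],[-81,120,20],[-108,160,50],[-130,197,83],[-130,197,83],[-130,197,83],[-130,197,83]], turn=[[0,0,21.3],[0,0,21.3],[0,0,21.3],[0,0,21.3],[0,0,21.3],[0,0,21.3],[0,0,21.3],[0,0,21.3]], fingers=[66,66,66,66,66,66,66,66])

```text
clock: 30.8
eef_pos: [0.4133, -0.3185, 0.0805]
eef_rot: [-179.6, 0.0, 2.7]
contact_force: [-0.2, 0.4, -0.6]
grip_width: 0.0662
grasp_force: 0.0
```

```bash
python3 go.py 413 -319.3 6 180 0 2.7
```

```text
travel [-0.3  1.2 74.5] turn [-0.4  0.  -0. ]
[ 413.3 -318.5   80.5] [-179.6    0.     2.7] q [ -9.  35.  57. 116. -39.  51. -17.] w 66.2 t 30.8 F [-0.2  0.4 -0.6] gf 0.0
```

Call:
apply_moves(travel=[[0,1,40],[0,1,70],[0,1,75.5],[0,1,75.5],[0,1,75.5],[0,1,75.5],[0,1,75.5],[0,1,75.5]], turn=[[0,0,0],[0,0,0],[0,0,0],[0,0,0],[0,0,0],[0,0,0],[0,0,0],[0,0,0]], fingers=[66,66,66,66,44,44,44,44])

```text
clock: 31.6
eef_pos: [0.4138, -0.3208, 0.0068]
eef_rot: [-179.7, -0.2, 2.6]
contact_force: [-0.1, 1.5, 8.5]
grip_width: 0.0496
grasp_force: 45.0
```

Call:
apply_moves(travel=[[0,0,0],[0,0,-40],[0,0,-80],[0,0,-120],[0,0,-160],[0,0,-165],[0,0,-165]], turn=[[0,0,0],[0,0,0],[0,0,0],[0,0,0],[0,0,0],[0,0,0],[0,0,0]], fingers=[44,44,44,44,44,44,44])

```text
clock: 32.3
eef_pos: [0.4134, -0.3216, 0.1716]
eef_rot: [-179.7, -0.2, 2.6]
contact_force: [-0.0, 0.7, -0.6]
grip_width: 0.0495
grasp_force: 45.0
```

```bash
python3 go.py 521.5 306 170 180 0 92.5
```

```text
travel [ 136.4 -622.     5. ] turn [ -0.1  -0.4 -89.9]
[ 413.4 -321.6  171.6] [-179.7   -0.2    2.6] q [-15.  29.  66. 112. -31.  60. -23.] w 49.5 t 32.3 F [-0.   0.7 -0.6] gf 44.99462127685547
```

Call:
apply_moves(travel=[[136,-622,0],[136,-622,0],[136,-622,0],[136,-622,0],[136,-622,0],[136,-622,0],[136,-622,0],[136,-622,0]], turn=[[0,0,-90],[0,0,-90],[0,0,-90],[0,0,-90],[0,0,-90],[0,0,-90],[0,0,-90],[0,0,-90]], fingers=[44,44,44,44,44,44,44,44])

```text
clock: 33.1
eef_pos: [0.4795, 0.0751, 0.1714]
eef_rot: [-179.8, -0.3, 71.7]
contact_force: [0.9, -0.8, 0.8]
grip_width: 0.0495
grasp_force: 45.0
```

Call:
apply_moves(travel=[[0,0,0],[0,0,0],[0,0,0]], turn=[[0,0,0],[0,0,0],[0,0,0]], fingers=[44,44,44])

```text
clock: 33.4
eef_pos: [0.4798, 0.0714, 0.1718]
eef_rot: [-179.9, -0.2, 71.2]
contact_force: [0.5, -0.3, -1.2]
grip_width: 0.0495
grasp_force: 45.0
```

```bash
python3 go.py 521.5 306.5 80 180 0 92.5; python3 part.py
```

```text
travel [235.7 -36.2  92.7] turn [ -0.1  -0.2 -21.3]
[479.8  71.4 171.8] [-179.9   -0.2   71.2] q [-57.  18.  53. 116. -18.  54. -14.] w 49.5 t 33.4 F [ 0.5 -0.3 -1.2] gf 44.99450147151947
top (array([ 583.6, -231. ]), array([ 52.4, 113.3], dtype=float32), 2.51, 11.8, 846) S 172.0
scene (array([ 582.8, -232.2]), array([ 51.9, 114.6], dtype=float32), 1.59, 12.5, 1745) S 143.0
```

Call:
apply_moves(travel=[[47,-7,0],[94,-14,0],[141,-21,10],[188,-28,40],[235.7,-36,80],[235.7,-36,92],[235.7,-36,92],[235.7,-36,92]], turn=[[0,0,-21.3],[0,0,-21.3],[0,0,-21.3],[0,0,-21.3],[0,0,-21.3],[0,0,-21.3],[0,0,-21.3],[0,0,-21.3]], fingers=[44,44,44,44,44,44,44,44])

```text
clock: 34.3
eef_pos: [0.5225, 0.3057, 0.0818]
eef_rot: [180.0, -0.2, 92.5]
contact_force: [-0.2, -0.2, 0.3]
grip_width: 0.0492
grasp_force: 45.0
```

Call:
apply_moves(travel=[[0,0,15],[0,0,30],[0,0,30]], turn=[[0,0,0],[0,0,0],[0,0,0]], fingers=[44,44,44])

```text
clock: 34.6
eef_pos: [0.521, 0.3069, 0.0502]
eef_rot: [-179.9, -0.2, 92.5]
contact_force: [-0.2, -0.5, -0.5]
grip_width: 0.0495
grasp_force: 45.0
```

```bash
python3 go.py 521.5 306.5 22 180 0 92.5
```

```text
travel [-0.5  0.6 28.2] turn [-0.1 -0.2  0. ]
[521.  306.9  50.2] [-179.9   -0.2   92.5] q [-60.  37.  36. 105. -29.  47.  -7.] w 49.5 t 34.6 F [-0.2 -0.5 -0.5] gf 44.994667768478394
```

Call:
apply_moves(travel=[[-0.5,0.6,10],[-0.5,0.6,20],[-0.5,0.6,26],[-0.5,0.6,28.5],[-0.5,0.6,28.5]], turn=[[0,0,0],[0,0,0],[0,0,0],[0,0,0],[0,0,0]], fingers=[44,44,44,44,44])

```text
clock: 35.1
eef_pos: [0.5224, 0.3075, 0.0243]
eef_rot: [-180.0, -0.3, 92.6]
contact_force: [-5.7, -2.7, 14.6]
grip_width: 0.0495
grasp_force: 45.0
```

Call:
apply_moves(travel=[[0,0,-1],[0,0,-1],[0,0,-1],[0,0,-1],[0,0,-40],[0,0,-90],[0,0,-130],[0,0,-140]], turn=[[0,0,0],[0,0,0],[0,0,0],[0,0,0],[0,0,0],[0,0,0],[0,0,0],[0,0,0]], fingers=[60,60,60,60,60,60,60,60])

```text
clock: 35.9
eef_pos: [0.5248, 0.3078, 0.1677]
eef_rot: [179.7, -0.5, 92.6]
contact_force: [0.5, 0.7, 0.1]
grip_width: 0.0597
grasp_force: 0.0
```

```bash
python3 go.py 583 -231 175 180 0 2.3; python3 lay.py .022 .042 90 255 b3.png; python3 part.py
```

```text
travel [-540.8   33.8  -11.8] turn [-0.1 -0.7 90.3]
[524.8 307.8 167.7] [179.7  -0.5  92.6] q [-64.  29.  42. 100. -23.  59. -12.] w 59.7 t 35.9 F [0.5 0.7 0.1] gf 0.0
(array([522. , 306.8]), array([ 55.1, 111.5], dtype=float32), -86.97, 32.6, 760)
plane [-2.000e-03 -3.000e-03  3.247e+01]
top (array([ 582.4, -230.6]), array([ 51.5, 111.2], dtype=float32), 2.3, 11.9, 850) S 170.0
scene (array([ 582.7, -231.7]), array([ 52.8, 114.6], dtype=float32), 1.98, 12.6, 1760) S 143.0
```

Core is flat in the pocket with its top at 32.5 mm (32 expected). Next is the caul, gripped by its rib.

Call:
apply_moves(travel=[[-541,34,-15],[-541,34,-15],[-541,34,-15],[-541,34,-15],[-541,34,-15],[-541,34,-15],[-541,34,-15],[-541,34,-15]], turn=[[0,0,90.3],[0,0,90.3],[0,0,90.3],[0,0,90.3],[0,0,90.3],[0,0,90.3],[0,0,90.3],[0,0,90.3]], fingers=[46,46,46,46,46,46,46,46])

```text
clock: 36.85
eef_pos: [0.5648, -0.0919, 0.1703]
eef_rot: [-179.7, 0.0, 23.5]
contact_force: [0.9, 0.6, -0.1]
grip_width: 0.046
grasp_force: 0.0
```

Call:
apply_moves(travel=[[0,0,0],[0,0,0],[0,0,0]], turn=[[0,0,0],[0,0,0],[0,0,0]], fingers=[46,46,46])

```text
clock: 37.15
eef_pos: [0.5653, -0.089, 0.1708]
eef_rot: [-179.7, -0.0, 24.0]
contact_force: [-0.3, 0.2, -0.4]
grip_width: 0.0463
grasp_force: 0.0
```

```bash
python3 go.py 583 -231 80 180 0 2.3
```

```text
travel [-41.6 137.5  89.9] turn [-0.3  0.  21.7]
[565.3 -89.  170.8] [-179.7   -0.    24. ] q [-38.  32.  60. 105. -32.  62. -31.] w 46.3 t 37.15 F [-0.3  0.2 -0.4] gf 0.0
```

Call:
apply_moves(travel=[[-13,44,0],[-27,90,0],[-41.6,137.5,30],[-41.6,137.5,60],[-41.6,137.5,90],[-41.6,137.5,90],[-41.6,137.5,90]], turn=[[0,0,21.7],[0,0,21.7],[0,0,21.7],[0,0,21.7],[0,0,21.7],[0,0,21.7],[0,0,21.7]], fingers=[46,46,46,46,46,46,46])

```text
clock: 37.85
eef_pos: [0.5838, -0.2309, 0.0814]
eef_rot: [-179.7, 0.0, 2.3]
contact_force: [0.0, 1.1, 1.1]
grip_width: 0.0459
grasp_force: 0.0
```

```bash
python3 go.py 583 -231 15 180 0 2.3
```

```text
travel [-0.7  0.4 66.4] turn [-0.3  0.   0. ]
[ 583.8 -230.9   81.4] [-179.7    0.     2.3] q [-19.  45.  57. 101. -43.  59. -33.] w 45.9 t 37.85 F [0.  1.1 1.1] gf 0.0
```

Call:
apply_moves(travel=[[-0.7,0.4,35],[-0.7,0.4,60],[-0.7,0.4,66],[-0.7,0.4,66],[-0.7,0.4,66],[-0.7,0.4,66],[-0.7,0.4,66],[-0.7,0.4,66]], turn=[[0,0,0],[0,0,0],[0,0,0],[0,0,0],[0,0,0],[0,0,0],[0,0,0],[0,0,0]], fingers=[46,46,46,46,18,18,18,18])

```text
clock: 38.65
eef_pos: [0.5835, -0.2328, 0.0167]
eef_rot: [-179.7, -0.1, 2.2]
contact_force: [-1.5, 1.6, 6.6]
grip_width: 0.0236
grasp_force: 45.0
```

Call:
apply_moves(travel=[[0,0,0],[0,0,-40],[0,0,-80],[0,0,-120],[0,0,-160],[0,0,-165],[0,0,-165]], turn=[[0,0,0],[0,0,0],[0,0,0],[0,0,0],[0,0,0],[0,0,0],[0,0,0]], fingers=[18,18,18,18,18,18,18])

```text
clock: 39.35
eef_pos: [0.5832, -0.2336, 0.1815]
eef_rot: [-179.7, -0.2, 2.2]
contact_force: [0.1, 0.3, -1.8]
grip_width: 0.0236
grasp_force: 45.0
```

```bash
python3 go.py 521.5 307 185 180 0 92.5
```

```text
travel [ -41.1 -542.5   -0.8] turn [ -0.1  -0.4 -90.3]
[ 583.2 -233.6  181.5] [-179.7   -0.2    2.2] q [-22.  39.  63.  96. -37.  68. -38.] w 23.6 t 39.35 F [ 0.1  0.3 -1.8] gf 44.98703420162201
```

Call:
apply_moves(travel=[[-41,-542,-5],[-41,-542,-5],[-41,-542,-5],[-41,-542,-5],[-41,-542,-5],[-41,-542,-5],[-41,-542,-5],[-41,-542,-5]], turn=[[0,0,-90.3],[0,0,-90.3],[0,0,-90.3],[0,0,-90.3],[0,0,-90.3],[0,0,-90.3],[0,0,-90.3],[0,0,-90.3]], fingers=[18,18,18,18,18,18,18,18])

```text
clock: 40.15
eef_pos: [0.5358, 0.1661, 0.1847]
eef_rot: [-179.8, -0.2, 71.3]
contact_force: [1.0, 0.1, -1.5]
grip_width: 0.0239
grasp_force: 45.0
```

Call:
apply_moves(travel=[[0,0,0],[0,0,0],[0,0,0]], turn=[[0,0,0],[0,0,0],[0,0,0]], fingers=[18,18,18])

```text
clock: 40.45
eef_pos: [0.537, 0.1626, 0.1853]
eef_rot: [-179.9, -0.2, 70.8]
contact_force: [-0.3, -0.7, -1.1]
grip_width: 0.0236
grasp_force: 45.0
```

```bash
python3 go.py 521.5 307 100 180 0 92.5
```

```text
travel [131.  -62.   85.8] turn [ -0.1  -0.2 -21.7]
[537.  162.6 185.3] [-179.9   -0.2   70.8] q [-59.  25.  51. 105. -23.  60. -19.] w 23.6 t 40.45 F [-0.3 -0.7 -1.1] gf 44.986807107925415
```

Call:
apply_moves(travel=[[43,-20,0],[86,-40,20],[131,-62,50],[131,-62,86],[131,-62,100],[131,-62,100],[131,-62,100],[131,-62,100]], turn=[[0,0,-21.7],[0,0,-21.7],[0,0,-21.7],[0,0,-21.7],[0,0,-21.7],[0,0,-21.7],[0,0,-21.7],[0,0,-21.7]], fingers=[18,18,18,18,18,18,18,18])

```text
clock: 41.25
eef_pos: [0.5237, 0.307, 0.089]
eef_rot: [179.8, -0.4, 92.4]
contact_force: [0.4, 0.8, -1.3]
grip_width: 0.0238
grasp_force: 45.0
```

```bash
python3 go.py 521.5 307 46 180 0 92.5; python3 lay.py .06 .1 90 255 b4.png
```

```text
travel [-0.2 -2.3 43. ] turn [ 0.2 -0.4 -0.1]
[523.7 307.   89. ] [179.8  -0.4  92.4] q [-62.  34.  39. 104. -27.  51.  -8.] w 23.8 t 41.25 F [ 0.4  0.8 -1.3] gf 44.986971616744995
(array([526.1, 306.5]), array([ 49.7, 114.9], dtype=float32), -88.3, 82.9, 525)
plane [-2.300e-02  1.400e-02  8.418e+01]
```

View pics/b4.png

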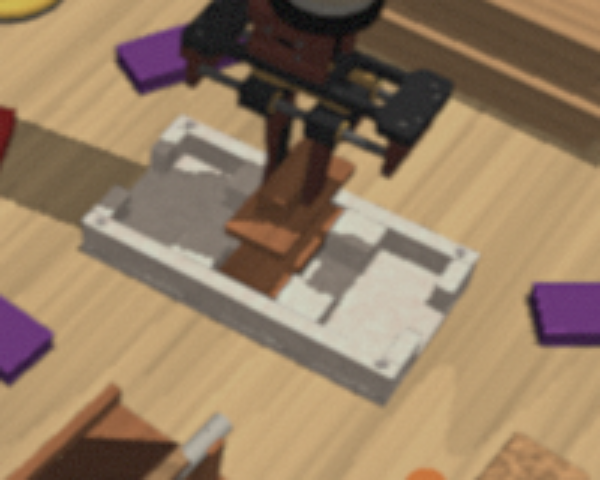

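The caul is held rib up and level over the pocket, at about (290,215) in the crop, with the core visible below it. I lower it.

Call:
apply_moves(travel=[[0,-2.5,10],[0,-2.5,20],[0,-2.5,28],[0,-2.5,28]], turn=[[0,0,0],[0,0,0],[0,0,0],[0,0,0]], fingers=[18,18,18,18])

```text
clock: 41.7
eef_pos: [0.5184, 0.3082, 0.0574]
eef_rot: [-179.9, -0.2, 92.6]
contact_force: [0.0, 0.6, -1.2]
grip_width: 0.0237
grasp_force: 45.0
```

```bash
python3 go.py 521.8 307 48 180 0 92.5
```

```text
travel [-1.3  3.4  9.4] turn [-0.1 -0.2  0.1]
[518.4 308.2  57.4] [-179.9   -0.2   92.6] q [-61.  37.  37. 105. -29.  48.  -7.] w 23.7 t 41.7 F [ 0.   0.6 -1.2] gf 44.98698592185974
```

Call:
apply_moves(travel=[[-1.2,3.2,0],[-1.2,3.2,0],[-1.2,3.2,0]], turn=[[0,0,0],[0,0,0],[0,0,0]], fingers=[18,18,18])

```text
clock: 42.0
eef_pos: [0.5231, 0.3074, 0.0593]
eef_rot: [179.9, -0.3, 92.6]
contact_force: [-0.2, 0.1, 0.0]
grip_width: 0.0235
grasp_force: 45.0
```

```bash
python3 go.py 521.8 307 47 180 0 92.5
```

```text
travel [-0.4 -1.3 12.3] turn [ 0.1 -0.3  0.1]
[523.1 307.4  59.3] [179.9  -0.3  92.6] q [-61.  37.  37. 105. -29.  48.  -7.] w 23.5 t 42.0 F [-0.2  0.1  0. ] gf 44.98705565929413
```

Call:
apply_moves(travel=[[-0.4,-1,3],[-0.4,-1,6],[-0.4,-1,9],[-0.4,-1,12],[-0.4,-1,12]], turn=[[0,0,0],[0,0,0],[0,0,0],[0,0,0],[0,0,0]], fingers=[18,18,18,18,18])

```text
clock: 42.5
eef_pos: [0.5216, 0.3072, 0.0486]
eef_rot: [-180.0, -0.4, 92.6]
contact_force: [-6.7, -1.9, 16.9]
grip_width: 0.0239
grasp_force: 45.0
```

Contact at the expected height (TCP 48.6 mm). I release and retreat.

Call:
apply_moves(travel=[[0,0,-0.5],[0,0,-0.5],[0,0,-0.5],[0,0,-0.5],[0,0,-40],[0,0,-90],[0,0,-130],[0,0,-140]], turn=[[0,0,0],[0,0,0],[0,0,0],[0,0,0],[0,0,0],[0,0,0],[0,0,0],[0,0,0]], fingers=[44,44,44,44,44,44,44,44])

```text
clock: 43.3
eef_pos: [0.5238, 0.3069, 0.1914]
eef_rot: [179.7, -0.5, 92.6]
contact_force: [0.3, 0.0, -0.0]
grip_width: 0.0438
grasp_force: 0.0
```

```bash
python3 lay.py .036 .052 90 255 b5.png; python3 lean.py; python3 -c "
from h import *
q,_=shot('scene','b6.png')"
```

```text
(array([524.2, 304.7]), array([ 51.9, 110.4], dtype=float32), -86.93, 42.4, 496)
plane [-1.7000e-02  1.1000e-02  4.2901e+01]
scene 1 572 slope [42.   0.3] mid [-5.1 46.9 61.6] lo [-51.  23.  15.] hi [ 36.  79. 100.] ((-7.511085510253906, 50.62305450439453), (55.55711364746094, 87.33206176757812), 88.9540786743164)
scene -1 676 slope [40.2  0.6] mid [ -6.6 -53.8  61.8] lo [-51. -78.  18.] hi [ 34. -27.  98.] ((-8.662960052490234, -52.26302719116211), (85.30180358886719, 50.97332763671875), 0.1691308170557022)
top 1 644 slope [41.7 -1. ] mid [-6.1 51.5 62.2] lo [-47.  30.  24.] hi [31. 73. 99.] ((-7.782705307006836, 51.4362907409668), (43.58491134643555, 77.91260528564453), 89.62882232666016)
top -1 684 slope [40.  -0.5] mid [ -7.7 -48.5  61.7] lo [-48. -72.  24.] hi [ 31. -25.  95.] ((-8.336292266845703, -48.05253982543945), (47.04154968261719, 79.16984558105469), 89.90306854248047)
```

View pics/b6.png

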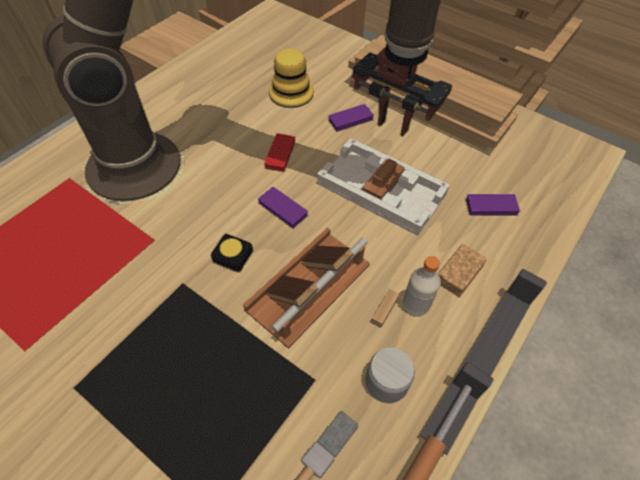

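The picture shows the caul rib up in the middle pocket at (385,178), with its plate top at 42.5 mm (42 expected). Both panels lean on the rack at (290,290) and (325,257), the mat is empty and the bystanders are where they were. I hand in.

```bash
python3 -c "
from plant import ctrl
print(ctrl.sign_off())"
```

```text
the job is handed in; nothing more can be done
None
```

The job is handed in: both panels present (the near pocket was empty) lean on the rack at about 40–42°, and the backing plate, core board and caul (rib up) are stacked in the middle pocket at the expected heights in my final camera check; the sign-off returned no verdict.

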